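# Hook and seat the lid of the boot stand's care tray

### The arm

A 7-joint arm with a two-finger parallel gripper is mounted at the origin on the work surface. World frame = base frame: x ahead of the robot, y to its left, z up, the work surface at z = 0. Lengths are in m, angles in rad, forces in N, time in s.
With the tool pointing down it reaches from about 0.425 to 0.925 m from the base axis. Payload 6.8 kg.
Tool frame: the origin (TCP) lies at the very end of the fingers, on their centre line; the grasp point (between the pads) lies 19 mm behind it (r.grip_depth is the distance from the TCP to the grasp point, in m); z points along the fingers, y is the direction in which the jaws open and shut (so a half turn about z gives the same grasp; the last joint's range is limited). The gripper opens to 85 mm and grips with 20 to 120 N. Pads are 22 mm wide; open, the fingers measure 114 mm over their backs; the gripper's body (76 mm by 85 mm) begins 54 mm behind the grasp point. The pads swing forward as they close: fully open they stand 13 mm farther back than shut.
Start: joints at [1.041, 0.477, 0.022, 1.555, -0.011, 1.109, -0.083], TCP at [0.276, -0.616, 0.194] pointing down, gripper open.
Joint ranges: [-2.96, 2.96], [-0.34, 2.1], [-1.41, 1.46], [0.24, 2.44], [-1.37, 4.51], [0.17, 1.92], [-2.96, 2.96]. Speed limits (rad/s): [2.39, 2.39, 3.14, 3.14, 3.14, 3.14, 3.14].

### API

Orientations are given as a rotation vector (axis times angle).
In Python, from bench import r, grab_frame gives the robot as it stands. The module is installed in compiled form; this text tells all that it offers.
- The arm moves only by the tool play_rows, never from a script. Its argument "increments" is a list of rows, each a list of 7 numbers: the shift along the tool's x, y, z in mm, then the turn, a rotation vector about the tool's x, y, z in rad, then the closure in counts, from 0 (fully open) to 255 (shut). In form: [[tx, ty, tz, rx, ry, rz, claw], ...]. A call has 1 to 5 rows; each row shifts and turns the pose as measured when the row begins, along the tool's axes as they then stand; what a row does not reach is not made up. A row lasts 1/10 s, in which the tool goes at most 50 mm and 8.59 degrees, less where a joint would pass 70% of its speed; a pose out of reach is approached as far as the arm can. A call is refused whole if a number of a shift passes 50 or a number of a turn 0.15, either way. A call with a gripper value outside its range is refused whole. The fingers move at their own pace and stop on an object; "force" is the grip in N (left out, the last holds). Time passes only in rows, so rows that do not move let the fingers close. It gives the time, the measured TCP pose, the force and the opening at its end, in the units of the state.
- r.get_obs(): the state, without advancing time (a new reading comes with each control period).
- grab_frame(name): name is "side" or "top" or "wrist"; returns a dict with "color" (384x512x3 uint8, blue, green, red), "depth" (384x512 float32, m along the optical axis (not along the pixel's ray), 0 where there is no reading), "K" (3x3 intrinsics, pixels), "T" (4x4, takes a point from camera to world coordinates). Camera axes: x right, y up, looking along -z (the intrinsics and any distortion apply to the point x, -y, -z); pixel columns grow to the right and rows downward; lengths in m; the calibration is good to about 2 mm. A picture is of the moment at which its call begins.
- r.hand_in(): hands the job in, once; it reports no verdict.
The state is a dict: "clock": time; "joints": joint angles; "qvel": joint speeds; "tau": joint torques, N m; "tcp_pos": TCP position; "orientation": TCP orientation; "contact_force": force on the tool from outside, world axes, zero at the start; "moment": the same for the moment, N m; "grip_width": finger opening in m.
Only numpy, scipy, OpenCV 4.12 (cv2) and the standard library are available. Lean on these libraries where they do the work, as an engineer would, in place of code of your own. Each camera call takes 0.05 s, during which the arm holds its last target.

### The job

Close the shoe-care tray in the upper tier of the black boot stand with its loose lid: take the lid by its bar handle, slip its rear lip under the ledge at the back of the tray with the front edge held up, push it back against the leaf spring by feel, and swing the front down inside the front rim until the lid lies level and fully home. Work gently, without forcing or dropping the lid, then let go, and leave everything else where it is.

Things in the scene. Friction and masses are not known exactly. Their poses are not given: they have to be found in the camera images.
- stand: Black metal two-tier boot stand, fixed. Origin on the tiles under the middle of the tray bay; x to its rear (away from the robot), y to its open deck, z up. Six posts 184 mm tall at x +-140, y -135, 135, 335 mm. Its upper tier holds an open black steel care tray: inner side faces at y +-109, floor at z 138, rim top at z 192 mm; the lid's seat is a flange 12 mm wide along the sides, top at z 185 mm.
- tray_front (a point): Point on the stand at x -103, y 0, z 185 mm, nominally where the front rim's inner face meets the seat (seat 10 mm wide here; rim 5 mm thick, 7 mm above the seat). The tray is clamped in long slots: rim, seat, ledge and spring together really sit up to 14 mm before or behind the x given (same shift for all, new each time, not measured; it does not move below 100 N).
- tray_ledge (a point): Point on the stand at x 88, y 0, z 187 mm: nominal (see tray_front for the shift) lower front edge of the rear ledge, a strip 5 mm thick across the tray that reaches forward from the rear wall (x 107 mm). Under it is free space 49 mm deep with only the leaf spring; the side seats end at x 40 mm.
- tray_spring (a point): Point on the stand at x 97, y 0, z 177 mm: nominal (same shift) front face of the free leaf spring under the ledge, y +-60, z 168 to 186 mm. Pushed to the rear it yields at 2.4 N, then 1.2 N per mm, and stops hard after 5 mm (8.4 N). Seated, it is pressed 2 mm and holds the lid against the front rim: to pass the rim the lid must be held back with the spring pressed 2 to 5 mm.
- lid: Loose dark steel lid, 0.35 to 0.5 kg. Origin in the middle of its lowest plane, x to its rear, z up. Plate x -100 to 84, y +-105, z 4 to 9 mm. Rear lip, a step lower: to x 102, y +-75, z 0 to 4 mm. Rib 4 mm deep below at x -69. Steel bar handle along y in the middle: 90 mm long, 14 mm thick with flat faces, z 21 to 41 mm, on legs at y +-40 mm. Seated: origin at z 181 mm of the stand.
- lid_grip (a point): Middle of the lid's bar handle, at x 0, y 0, z 31 mm of the lid; axes as the lid's.
- lid_lip (a point): Middle of the rear edge of the lid's lip, at x +102, y 0, z 2 mm of the lid.
- lid_front (a point): Middle of the lower front edge of the lid's plate, at x -100, y 0, z 4 mm of the lid.
- shoe_tree_1: Grey plastic and steel shoe tree, 230 x 68 x 60 mm, on the stand's lower tier under the tray; origin under its middle.
- shoe_tree_2: The other shoe tree of the pair, beside the first.
- bowl: White ceramic bowl, 116 mm wide, 50 mm high, on the stand's upper open deck (surface 164 mm); origin under its centre.
- brush: Shoe brush with orange plastic back, 150 x 50 x 42 mm, on the upper open deck; origin under its middle.
- multitool: Closed steel multi-tool, 100 x 26 x 22 mm, lying in the tray; origin under its middle.
- tin: Flat polish tin, 71 mm wide, 22 mm high, lying in the tray; origin under its centre.
- wax_jar: Round aluminium wax jar, 63 mm wide, 45 mm high, on the tiles behind the lid; origin under its centre.

How it is judged:
On the way:
1. the lid's rear lip is lowered at the back of the tray to below the ledge's level while the front edge is still held up (x of lid_lip in the frame of stand above 0.076 m and z of lid_lip in the frame of stand between 0.15 and 0.185 m and angle between lid's own z axis and vertical above 0.06 rad), for 0.1 s.
At the end, for the whole second after the job is handed in: The lid lies still in the tray, level within 1.4 degrees: its front lower edge is down on the seat inside the front rim (185 mm above the tiles, within 2 mm), and its rear lip is under the ledge (middle of the lip's edge 180 to 185.5 mm above the tiles and at x 81 to 120 mm of the stand) (z of lid_front in the frame of stand between 0.183 and 0.187 m and z of lid_lip in the frame of stand between 0.18 and 0.1855 m and x of lid_lip in the frame of stand between 0.081 and 0.12 m and angle between lid's own z axis and vertical below 0.025 rad and linear speed of lid below 0.01 m/s); the robot touches nothing.
It fails at once if the lid is forced, bumped or dropped against the stand with more than 30 N (all its contacts with the stand added up, the spring and the seat included) (contact force between lid and stand above 30 N).
It fails at once if another thing is pushed more than 30 mm from its place (distance of any of shoe_tree_1, shoe_tree_2, bowl, brush, multitool, tin, wax_jar from where it was at the start of the episode above 0.03 m).
It also fails if it takes over 67 s, if anything falls off the work surface, if the arm or the gripper's body presses on something with over 40 N, if the wrist force passes 120 N, or if a joint passes its speed limit or range.

## Working session

There is one attempt and no reset: what is moved stays moved. The work goes in short steps, Python scripts to look and compute and a tool call to move; the robot and the scene stay as the last step left them, time stands still between calls to the robot, and variables do not carry over. Pictures are saved under pics/ and viewed, and the job is handed in when it is done.

Besides the shell and the picture viewer there is one more tool, called after "Call:" in YAML: its name, and indented under it one key for each argument. play_rows: Moves the arm, as the interface text tells. Its arguments: {"type":"object","properties":{"increments":{"type":"array","items":{"type":"array","items":{"type":"number"}}},"force":{"type":"number"}},"required":["increments"]}

```bash
mkdir -p pics; cat > h.py <<'E'
import numpy as np, cv2
from bench import r, grab_frame
from scipy.spatial.transform import Rotation as R
def save(n,f): cv2.imwrite('pics/'+n,f['color'])
def pts(f):
    d=f['depth'];K=f['K'];v,u=np.mgrid[0:d.shape[0],0:d.shape[1]]
    X=(u-K[0,2])/K[0,0]*d;Y=(v-K[1,2])/K[1,1]*d
    P=np.stack([X,-Y,-d],-1)
    W=P@f['T'][:3,:3].T+f['T'][:3,3]
    W[d==0]=np.nan
    return W
E
python3 - <<'E'
from h import *
for n in ['side','top','wrist']:
    f=grab_frame(n);save(n+'0.png',f);np.savez('pics/%s0.npz'%n,**f);print(n,f['K'].tolist(),f['T'].round(3).tolist(),(f['depth']>0).mean())
o=r.get_obs();print(o)
E
```

```text
side [[354.03173937139695, 0.0, 252.1009950342509], [0.0, 354.03173937139695, 196.58791573464381], [0.0, 0.0, 1.0]] [[-0.455, 0.514, -0.727, -0.101], [-0.89, -0.257, 0.376, 0.365], [0.006, 0.818, 0.575, 0.642], [0.0, 0.0, 0.0, 1.0]] 0.9960174560546875
top [[497.17854130549813, 0.0, 252.63175896670373], [0.0, 497.17854130549813, 188.54360721078288], [0.0, 0.0, 1.0]] [[0.003, 0.999, -0.054, 0.483], [-1.0, 0.003, -0.0, 0.013], [0.0, 0.054, 0.999, 1.417], [0.0, 0.0, 0.0, 1.0]] 0.9960683186848959
wrist [[324.8206584242316, 0.0, 254.58138833696435], [0.0, 324.8206584242316, 193.69592914802607], [0.0, 0.0, 1.0]] [[0.41, 0.863, 0.295, 0.353], [-0.912, 0.388, 0.131, -0.583], [-0.001, -0.323, 0.946, 0.373], [0.0, 0.0, 0.0, 1.0]] 0.9959665934244791
{'clock': 0.15, 'joints': array([ 1.04089267,  0.4775957 ,  0.0223456 ,  1.55619734, -0.01150167,
        1.10930505, -0.0831092 ]), 'qvel': array([-1.72751549e-03, -3.41244676e-03,  5.57878824e-05, -4.42349233e-03,
        1.39552578e-03,  1.68869904e-04, -4.02513431e-04]), 'tau': array([ 2.47865297e-03, -5.96922004e+01,  1.61036443e+00, -2.81489128e+01,
        1.27495331e-02,  6.57569952e-03,  3.14466661e-05]), 'tcp_pos': array([ 0.27613904, -0.61538654,  0.19357022]), 'orientation': array([-3.07068500e+00, -6.57403457e-01,  5.95102791e-04]), 'contact_force': array([-0.77790298,  0.20686658, -0.69542392]), 'moment': array([-0.02917437,  0.01350236, -0.073623  ]), 'grip_width': 0.08546081960445646}
```

View pics/side0.png

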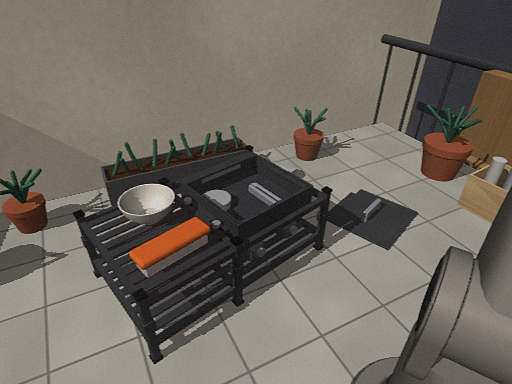

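View pics/top0.png

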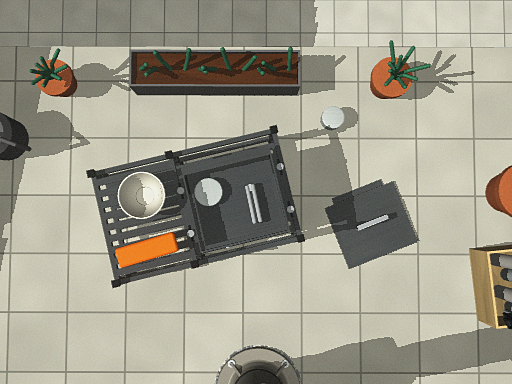

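View pics/wrist0.png

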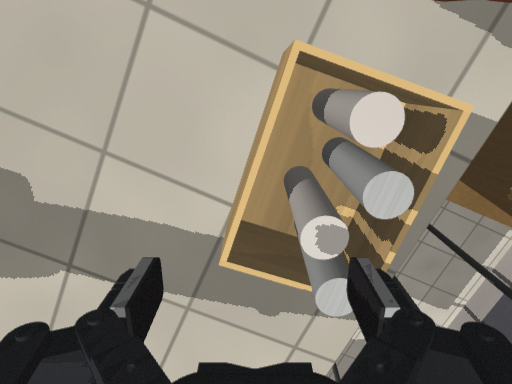

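The top view shows the stand with the tray on the left, tin at (208,191), multitool at (253,203), and the lid on the tiles around (371,223), lip toward the top of the image and handle at (373,222). Next I'll measure these from depth.

```bash
python3 - <<'E'
from h import *
f=dict(np.load('pics/top0.npz'));W=pts(f);Z=W[...,2]
g=f['color'].max(-1).astype(int)
vis=np.clip((Z+0.02)/0.25*255,0,255);cv2.imwrite('pics/topz.png',cv2.resize(np.nan_to_num(vis).astype(np.uint8)[90:300,70:430],None,fx=2,fy=2,interpolation=0))
# crop color bigger
cv2.imwrite('pics/topc.png',cv2.resize(f['color'][100:290,80:330],None,fx=3,fy=3,interpolation=cv2.INTER_CUBIC))
# lid handle
u=slice(320,420);v=slice(170,275)
w=W[v,u].reshape(-1,3)
h=w[(w[:,2]>0.030)&(w[:,2]<.06)]
print('handle',len(h),h.mean(0),np.median(h[:,2]))
rect=cv2.minAreaRect((h[:,:2]*1000).astype(np.float32));print(rect)
p=w[(w[:,2]>0.0055)&(w[:,2]<.02)];print(len(p),np.median(p[:,2]))
rect=cv2.minAreaRect((p[:,:2]*1000).astype(np.float32));print(rect)
m=((g<90)).astype(np.uint8);mm=np.zeros_like(m);mm[170:275,320:425]=m[170:275,320:425]
c=max(cv2.findContours(mm,0,1)[0],key=cv2.contourArea);ap=cv2.approxPolyDP(c,4,True)[:,0];print(ap.tolist())
K=f['K'];T=f['T']
def ray(u,v,z):
    d=T[:3,:3]@np.array([(u-K[0,2])/K[0,0],-(v-K[1,2])/K[1,1],-1]);return T[:3,3]+d*(z-T[2,3])/d[2]
for a in ap: print(ray(*a,0.009).round(4))
# posts: pixels
for a in [(92,174),(170,155),(273,130),(116,283),(195,263),(300,239)]: print(a,ray(*a,0.184).round(4), Z[a[1],a[0]])
E
```

```text
handle 181 [ 0.4666835  -0.3169082   0.04068297] 0.04076922411892059
((466.7442932128906, -317.8767395019531), (14.335626602172852, 91.54156494140625), 21.361827850341797)
4734 0.009866468469309608
((466.8496398925781, -318.43792724609375), (280.8900451660156, 295.40478515625), 89.76091766357422)
[[393, 181], [382, 185], [378, 180], [338, 195], [325, 208], [349, 268], [418, 240]]
[ 0.5821 -0.3852  0.009 ]
[ 0.5706 -0.3539  0.009 ]
[ 0.5848 -0.3427  0.009 ]
[ 0.5418 -0.2289  0.009 ]
[ 0.5049 -0.1919  0.009 ]
[ 0.3366 -0.2587  0.009 ]
[ 0.4156 -0.4538  0.009 ]
(92, 174) [0.5847 0.4125 0.184 ] 0.18423258925440988
(170, 155) [0.6329 0.2192 0.184 ] 0.18727049513777172
(273, 130) [ 0.6965 -0.0374  0.184 ] 0.1846197772297653
(116, 283) [0.3162 0.3479 0.184 ] 0.18543041425373352
(195, 263) [0.3657 0.1543 0.184 ] 0.1871178393468076
(300, 239) [ 0.4255 -0.1044  0.184 ] 0.18078576858456485
```

```bash
ls pics
```

```text
side0.npz
side0.png
top0.npz
top0.png
topc.png
topz.png
wrist0.npz
wrist0.png
```

View pics/topc.png

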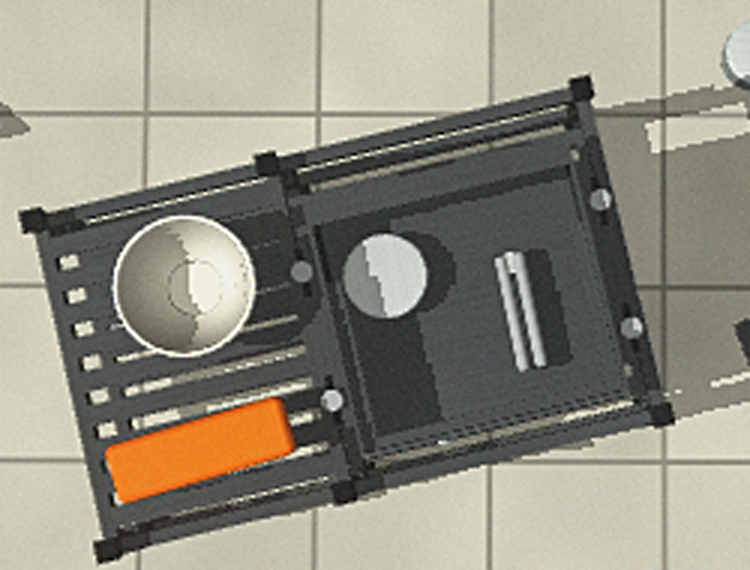

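View pics/topz.png

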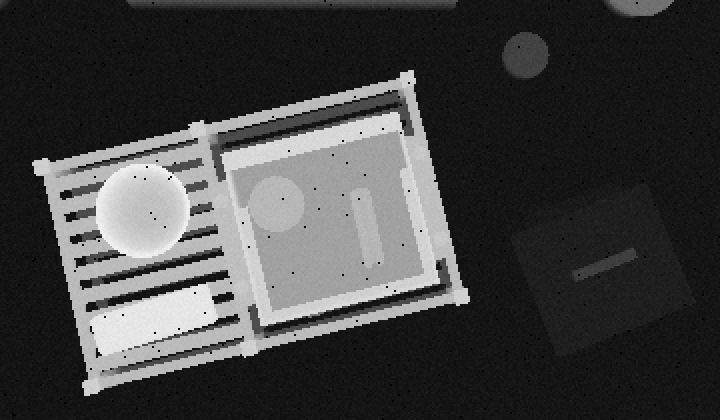

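```bash
python3 - <<'E'
from h import *
f=dict(np.load('pics/top0.npz'));W=pts(f);Z=W[...,2]
pix=[(92,174),(170,155),(273,130),(116,283),(195,263),(300,239)]
M=np.array([[140,335],[140,135],[140,-135],[-140,335],[-140,135],[-140,-135]])/1000.
C=[]
for (u,v) in pix:
    w=W[v-9:v+10,u-9:u+10].reshape(-1,3); s=w[(w[:,2]>.176)&(w[:,2]<.196)]
    n=len(s);c=(s[:,:2].max(0)+s[:,:2].min(0))/2; C.append(s[:,:2].mean(0)); print(n,s.mean(0).round(4),np.ptp(s,0).round(3))
C=np.array(C)
def fit(M,C):
    a=M-M.mean(0);b=C-C.mean(0);U,S,V=np.linalg.svd(a.T@b);Rt=(V.T@U.T);t=C.mean(0)-Rt@M.mean(0);return Rt,t
Rt,t=fit(M,C);print('yaw',np.arctan2(Rt[1,0],Rt[0,0]),'t',t,'res',((C-(M@Rt.T+t))*1000).round(1).tolist())
yaw=np.arctan2(Rt[1,0],Rt[0,0])
np.savez('stand.npz',R=Rt,t=t,yaw=yaw)
S=(W[...,:2]-t)@Rt  # stand coords
# x-profile over |y|<60 in z
for lo,hi in[(-60,-20),(20,70)]:
  print(lo)
  sel=(S[...,1]>lo/1000)&(S[...,1]<hi/1000)
  for x in list(range(-150,-80,3))+list(range(60,150,3)):
    q=Z[sel&(abs(S[...,0]-x/1000)<.0015)];print(x,len(q),np.nanpercentile(q,[10,50,90]).round(3))
E
```

```text
59 [0.5874 0.4176 0.183 ] [0.02  0.021 0.016]
57 [0.6351 0.2235 0.1831] [0.02  0.02  0.013]
54 [ 0.6994 -0.0383  0.1841] [0.02  0.018 0.011]
62 [0.3162 0.3504 0.1836] [0.019 0.021 0.011]
59 [0.364  0.1567 0.1836] [0.019 0.021 0.012]
57 [ 0.4282 -0.105   0.184 ] [0.02  0.02  0.012]
yaw 0.2412993871315476 t [0.53175135 0.0590375 ] res [[-0.2, -0.2], [-0.3, -0.1], [-0.5, 0.3], [0.5, -0.5], [0.5, 0.1], [0.2, 0.5]]
-60
-150 0 nan
-147 3 [0.16  0.165 0.167]
-144 19 [0.162 0.164 0.166]
-141 21 [0.161 0.165 0.167]
-138 34 [0.053 0.108 0.166]
-135 54 [-0.001  0.056  0.166]
-132 14 [-0.002  0.001  0.005]
-129 14 [-0.003 -0.001  0.003]
-126 1 [0.051 0.051 0.051]
-123 7 [0.055 0.057 0.062]
-120 0 nan
-117 9 [0.189 0.191 0.195]
-114 20 [0.189 0.191 0.195]
-111 21 [0.184 0.188 0.191]
-108 18 [0.182 0.184 0.187]
-105 19 [0.181 0.185 0.188]
-102 30 [0.136 0.139 0.187]
-99 19 [0.135 0.138 0.141]
-96 17 [0.136 0.14  0.142]
-93 17 [0.136 0.138 0.141]
-90 18 [0.135 0.137 0.14 ]
-87 19 [0.135 0.138 0.14 ]
-84 19 [0.134 0.139 0.14 ]
-81 18 [0.134 0.137 0.139]
60 17 [0.136 0.139 0.14 ]
63 18 [0.134 0.139 0
[... 1347 characters left out ...]
 19 [0.134 0.138 0.158]
66 21 [0.136 0.138 0.142]
69 23 [0.135 0.138 0.14 ]
72 22 [0.135 0.139 0.142]
75 22 [0.134 0.137 0.141]
78 38 [0.135 0.139 0.191]
81 41 [0.137 0.189 0.193]
84 39 [0.136 0.189 0.195]
87 23 [0.19  0.192 0.194]
90 27 [0.188 0.191 0.194]
93 24 [0.189 0.192 0.196]
96 24 [0.189 0.192 0.195]
99 23 [0.188 0.192 0.195]
102 13 [0.19  0.191 0.194]
105 0 nan
108 0 nan
111 0 nan
114 0 nan
117 0 nan
120 13 [0.054 0.056 0.06 ]
123 19 [0.051 0.056 0.059]
126 4 [0.051 0.053 0.055]
129 0 nan
132 11 [-0.002  0.002  0.161]
135 79 [-0.002  0.055  0.165]
138 58 [0.001 0.056 0.165]
141 42 [0.049 0.16  0.166]
144 39 [0.051 0.159 0.166]
147 11 [0.05  0.054 0.165]
  return np.nanmean(a, axis, out=out, keepdims=keepdims)
```

Stand pose: origin at (0.5318, 0.0590), yaw 0.2413. The depth profile puts the tray shift at about -9 mm. The lid is at (0.467, -0.318) with yaw about 0.376. First move is to above the lid.

```bash
cat >> h.py <<'E'
def tgtR(yaw,tilt):  # yaw of lid x; tool y=lid x, tool z down, tilt = front up
    b=np.array([[-np.sin(yaw),np.cos(yaw),0],[np.cos(yaw),np.sin(yaw),0],[0,0,-1.]]).T
    return R.from_matrix(b)*R.from_rotvec([tilt,0,0])
def delta(pos,yaw,tilt=0):
    o=r.get_obs();Rc=R.from_rotvec(o['orientation'])
    d=Rc.inv().apply(np.array(pos)-o['tcp_pos'])*1000
    rv=(Rc.inv()*tgtR(yaw,tilt)).as_rotvec()
    print('t',round(o['clock'],2),'tcp',o['tcp_pos'].round(4),'d_mm',d.round(1),'rot',rv.round(3),'F',o['contact_force'].round(1),'M',o['moment'].round(2),'w',round(o['grip_width'],4))
    return d,rv
E
python3 - <<'E'
from h import *
d,rv=delta([.467,-.318,.12],.376); print(d/12,rv/12)
E
```

```text
t 0.15 tcp [ 0.2761 -0.6154  0.1936] d_mm [ 295.9 -193.1   73.8] rot [-1.000e-03 -1.000e-03 -1.525e+00] F [-0.8  0.2 -0.7] M [-0.03  0.01 -0.07] w 0.0855
[ 24.65775452 -16.08979226   6.15066492] [-9.73471403e-05 -8.11044219e-05 -1.27081945e-01]
```

Call:
play_rows:
  increments:
    - [25,-16,0,0,0,-0.127,0]
    - [27,-13,0,0,0,-0.127,0]
    - [28,-10,0,0,0,-0.127,0]
    - [29,-6,0,0,0,-0.127,0]
    - [30,-2,0,0,0,-0.127,0]
  force: 40

```text
clock: 0.65
tcp_pos: [0.3525, -0.489, 0.191]
orientation: [-2.699, -1.6, 0.007]
contact_force: [0.2, -0.4, -0.0]
grip_width: 0.0853
```

Call:
play_rows:
  increments:
    - [30,2,6,0,0,-0.127,0]
    - [30,6,6,0,0,-0.127,0]
    - [29,9,6,0,0,-0.127,0]
    - [27,13,6,0,0,-0.127,0]
    - [25,16,6,0,0,-0.127,0]

```text
clock: 1.15
tcp_pos: [0.4337, -0.3552, 0.1599]
orientation: [-2.033, -2.39, 0.005]
contact_force: [0.6, -0.5, -0.1]
grip_width: 0.0855
```

```bash
python3 - <<'E'
from h import *
d,rv=delta([.467,-.318,.12],.376)
E
```

```text
t 1.15 tcp [ 0.4337 -0.3552  0.1599] d_mm [31.4 39.  39.8] rot [-0.005 -0.002 -0.215] F [ 0.6 -0.5 -0.1] M [-0.03 -0.02  0.05] w 0.0855
```

Call:
play_rows:
  increments:
    - [16,19,14,0,0,-0.11,0]
    - [15,20,14,0,0,-0.1,0]
    - [0,0,10,0,0,0,0]
    - [0,0,0,0,0,0,0]

```text
clock: 1.55
tcp_pos: [0.4676, -0.3094, 0.1196]
orientation: [-1.745, -2.604, 0.001]
contact_force: [-1.2, -1.0, -0.3]
grip_width: 0.0851
```

```bash
python3 - <<'E'
from h import *
f=grab_frame('wrist');save('wrist1.png',f);np.savez('pics/w1.npz',**f)
W=pts(f);w=W.reshape(-1,3);u,v=None,None
ok=(w[:,2]>.030)&(w[:,2]<.05)&(np.hypot(w[:,0]-.467,w[:,1]+.318)<.08);h=w[ok]
print(len(h),h.mean(0),cv2.minAreaRect((h[:,:2]*1000).astype(np.float32)))
ok=(w[:,2]>.006)&(w[:,2]<.013)&(np.hypot(w[:,0]-.467,w[:,1]+.318)<.18);h=w[ok]
print(len(h),h.mean(0),cv2.minAreaRect((h[:,:2]*1000).astype(np.float32)))
delta([.467,-.318,.12],.376)
E
```

```text
1699 [ 0.46539891 -0.31359616  0.04117509] ((466.6239318847656, -316.1689453125), (13.580523490905762, 89.41658020019531), 21.745037078857422)
41239 [ 0.45447262 -0.30765456  0.00959049] ((466.47735595703125, -316.9014587402344), (200.39291381835938, 210.19015502929688), 21.711156845092773)
t 1.6 tcp [ 0.4683 -0.3094  0.1203] d_mm [-7.5 -4.4  0.3] rot [-0.003 -0.004  0.014] F [ 0.5 -0.3  0.2] M [ 0.05 -0.02  0.01] w 0.0854
```

View pics/wrist1.png

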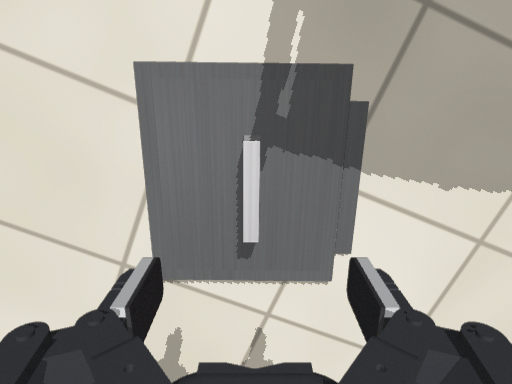

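The wrist view shows the handle at (251,190) and the lip on the right at x≈355. The two cameras agree: lid centre (0.4666, -0.3165), yaw 0.379. I'll descend over the handle.

```bash
python3 - <<'E'
from h import *
delta([.4666,-.3167,.0135],.379)
E
```

```text
t 1.6 tcp [ 0.4683 -0.3094  0.1203] d_mm [ -6.6  -4.  106.8] rot [-0.003 -0.004  0.011] F [ 0.5 -0.3  0.2] M [ 0.05 -0.02  0.01] w 0.0854
```

Call:
play_rows:
  increments:
    - [-6,-4,22,0,0,0.011,60]
    - [0,0,22,0,0,0,60]
    - [0,0,22,0,0,0,60]
    - [0,0,18,0,0,0,60]
    - [0,0,0,0,0,0,60]

```text
clock: 2.1
tcp_pos: [0.4657, -0.3247, 0.0376]
orientation: [1.781, 2.586, -0.006]
contact_force: [0.0, 0.5, 0.6]
grip_width: 0.065
```

```bash
python3 - <<'E'
from h import *
delta([.4666,-.3167,.0135],.379)
E
```

```text
t 2.1 tcp [ 0.4657 -0.3247  0.0376] d_mm [ 7.2  3.7 24.1] rot [-0.002  0.004 -0.014] F [0.  0.5 0.6] M [-0.    0.06 -0.02] w 0.065
```

Call:
play_rows:
  increments:
    - [6,3,4,0,0,-0.012,60]
    - [0,0,0,0,0,0,60]
    - [0,0,0,0,0,0,60]

```text
clock: 2.4
tcp_pos: [0.467, -0.32, 0.036]
orientation: [1.767, 2.591, -0.007]
contact_force: [1.3, -1.1, 0.0]
grip_width: 0.0654
```

```bash
python3 - <<'E'
from h import *
delta([.4666,-.3167,.0135],.379)
E
```

```text
t 2.4 tcp [ 0.467 -0.32   0.036] d_mm [ 3.4  0.9 22.5] rot [-0.001  0.007 -0.005] F [ 1.3 -1.1  0. ] M [-0.03  0.06  0.  ] w 0.0654
```

Call:
play_rows:
  increments:
    - [2,1,9,0,0.003,-0.003,60]
    - [1,0,9,0,0.003,0,60]
    - [0,0,0,0,0,0,60]
    - [0,0,0,0,0,0,60]

```text
clock: 2.8
tcp_pos: [0.4679, -0.3173, 0.0181]
orientation: [1.764, 2.596, -0.002]
contact_force: [-0.2, 0.1, -0.8]
grip_width: 0.0656
```

```bash
python3 - <<'E'
from h import *
delta([.4666,-.3167,.0135],.379)
E
```

```text
t 2.8 tcp [ 0.4679 -0.3173  0.0181] d_mm [ 1.1 -1.   4.6] rot [ 0.001  0.003 -0.002] F [-0.2  0.1 -0.8] M [-0.02  0.01  0.02] w 0.0656
```

Call:
play_rows:
  increments:
    - [1,-1,4,0,0,0,60]
    - [0,0,0,0,0,0,255]
    - [0,0,0,0,0,0,255]
    - [0,0,0,0,0,0,255]
    - [0,0,0,0,0,0,255]
  force: 80

```text
clock: 3.3
tcp_pos: [0.4666, -0.3168, 0.0138]
orientation: [1.764, 2.596, -0.002]
contact_force: [-0.2, 0.5, -0.6]
grip_width: 0.0073
```

Call:
play_rows:
  increments:
    - [0,0,0,0,0,0,255]
    - [0,0,0,0,0,0,255]
    - [0,0,0,0,0,0,255]
    - [0,0,0,0,0,0,255]

```text
clock: 3.7
tcp_pos: [0.4669, -0.3169, 0.0142]
orientation: [1.764, 2.595, -0.001]
contact_force: [-0.2, -1.0, 0.0]
grip_width: -0.0001
```

```bash
python3 - <<'E'
from h import *
delta([.4666,-.3167,.0135],.379)
f=grab_frame('wrist');save('wrist2.png',f)
E
```

```text
t 3.7 tcp [ 0.4669 -0.3169  0.0142] d_mm [ 0.3 -0.2  0.7] rot [ 0.001  0.003 -0.002] F [-0.2 -1.   0. ] M [-0.03 -0.02  0.01] w -0.0001
```

View pics/wrist2.png

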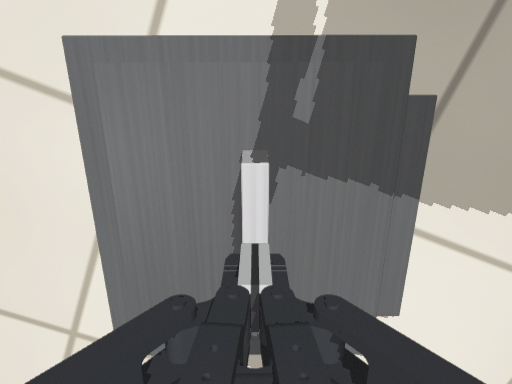

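```bash
python3 - <<'E'
from h import *
f=grab_frame('wrist')
cv2.imwrite('pics/wrist2z.png',cv2.resize(f['color'][140:384,160:350],None,fx=3,fy=2.4,interpolation=cv2.INTER_CUBIC))
W=pts(f)
for v in range(150,384,8): print(v,W[v,255].round(3),W[v,240].round(3), W[v,228].round(3))
f=grab_frame('side');cv2.imwrite('pics/side2.png',cv2.resize(f['color'][150:300,300:460],None,fx=4,fy=4,interpolation=cv2.INTER_CUBIC))
E
```

```text
150 [ 0.45  -0.275  0.01 ] [ 0.442 -0.278  0.01 ] [ 0.436 -0.281  0.01 ]
158 [ 0.45  -0.275  0.03 ] [ 0.444 -0.283  0.009] [ 0.438 -0.285  0.009]
166 [ 0.451 -0.276  0.042] [ 0.446 -0.287  0.01 ] [ 0.439 -0.289  0.01 ]
174 [ 0.452 -0.28   0.041] [ 0.447 -0.291  0.01 ] [ 0.441 -0.294  0.01 ]
182 [ 0.454 -0.284  0.041] [ 0.449 -0.296  0.009] [ 0.443 -0.299  0.009]
190 [ 0.455 -0.288  0.041] [ 0.451 -0.3    0.01 ] [ 0.444 -0.304  0.009]
198 [ 0.457 -0.292  0.04 ] [ 0.453 -0.305  0.01 ] [ 0.446 -0.308  0.011]
206 [ 0.458 -0.295  0.042] [ 0.455 -0.31   0.01 ] [ 0.448 -0.313  0.01 ]
214 [ 0.46 -0.3   0.04] [ 0.456 -0.315  0.01 ] [nan nan nan]
222 [ 0.462 -0.304  0.041] [ 0.458 -0.32   0.011] [ 0.451 -0.323  0.009]
230 [ 0.463 -0.308  0.042] [ 0.46  -0.325  0.01 ] [ 0.453 -0.328  0.009]
238 [ 0.465 -0.312  0.041] [ 0.462 -0.33   0.01 ] [ 0.455 -0.333  0.01 ]
246 [ 0.464 -0.309  0.057] [ 0.464 -0.336  0.009] [ 0.457 -0.339  0.009]
254 [ 0.463 -0.308  0.066] [ 0.457 -0.31   0.066] [ 0.459 -0.344  0.009]
262 [ 0.464 -0.308  0.072] [ 0.457 -0.31   0.073] [ 0.454 -0.316  0.066]
270 [ 0.464 -0.30
[... 377 characters left out ...]
0.458 -0.309  0.105] [ 0.455 -0.31   0.105]
318 [ 0.469 -0.322  0.089] [ 0.458 -0.309  0.109] [ 0.455 -0.31   0.109]
326 [ 0.471 -0.326  0.089] [ 0.457 -0.304  0.118] [ 0.454 -0.305  0.118]
334 [ 0.499 -0.397  0.01 ] [ 0.457 -0.304  0.121] [ 0.454 -0.304  0.122]
342 [ 0.501 -0.403  0.01 ] [ 0.458 -0.307  0.12 ] [ 0.454 -0.305  0.124]
350 [ 0.504 -0.411  0.009] [ 0.459 -0.31   0.12 ] [ 0.454 -0.304  0.127]
358 [ 0.51  -0.426  0.   ] [ 0.46  -0.312  0.121] [ 0.455 -0.305  0.129]
366 [ 0.513 -0.432  0.001] [ 0.46  -0.31   0.125] [ 0.455 -0.305  0.132]
374 [ 0.464 -0.309  0.128] [ 0.46  -0.309  0.129] [ 0.455 -0.304  0.135]
382 [ 0.463 -0.308  0.131] [ 0.46  -0.31   0.131] [ 0.455 -0.304  0.137]
```

View pics/wrist2z.png

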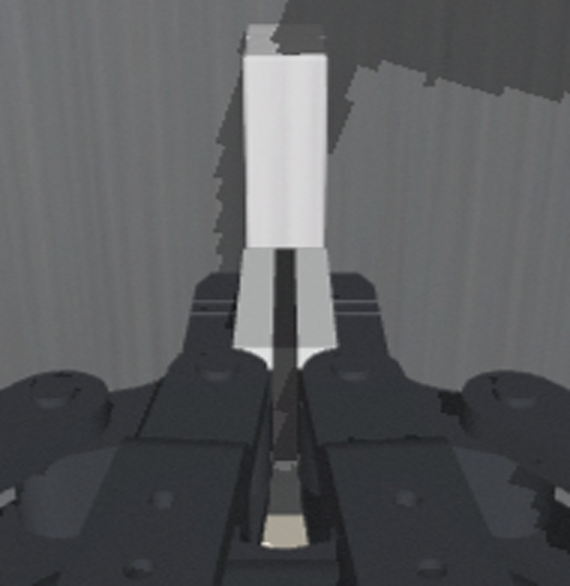

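View pics/side2.png

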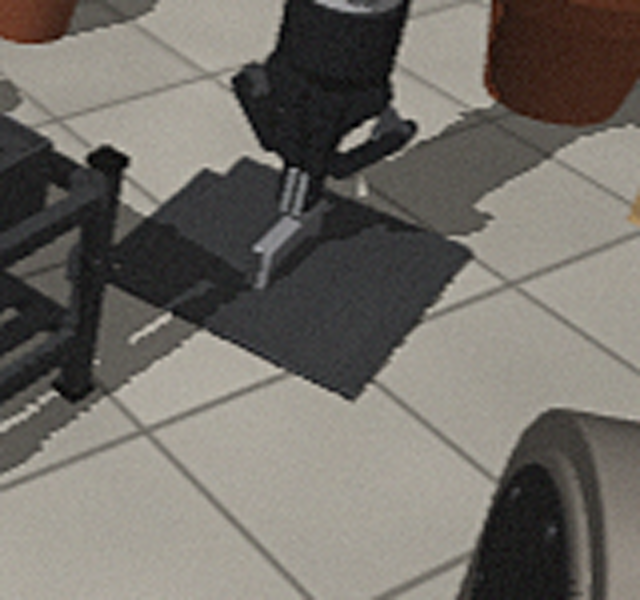

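```bash
python3 - <<'E'
from h import *
print(r.grip_depth,[a for a in dir(r) if a[0]!='_'])
delta([.4666,-.3167,.0135],.379)
f=grab_frame('side');W=pts(f).reshape(-1,3)
s=W[(np.hypot(W[:,0]-.4668,W[:,1]+.3168)<.03)&(W[:,2]>.03)]
for z in np.arange(.03,.14,.005):
    q=s[(s[:,2]>=z)&(s[:,2]<z+.005)];print(z.round(3),len(q),q.mean(0).round(4),np.ptp(q,0).round(3))
E
```

```text
0.0187 ['Unreachable', 'get_obs', 'grip_depth', 'hand_in']
t 3.85 tcp [ 0.4668 -0.3169  0.0141] d_mm [ 0.3 -0.1  0.6] rot [ 0.001  0.003 -0.002] F [0.3 0.3 0.5] M [ 0.03  0.03 -0.  ] w 0.0003
0.03 11 [ 0.4591 -0.3166  0.0326] [0.019 0.047 0.004]
0.035 10 [ 0.4625 -0.3226  0.0373] [0.017 0.045 0.005]
0.04 47 [ 0.4632 -0.3123  0.042 ] [0.025 0.055 0.004]<stdin>:7: RuntimeWarning: Mean of empty slice.
  ret = um.true_divide(
Traceback (most recent call last):
ValueError: zero-size array to reduction operation maximum which has no identity
```

```bash
python3 - <<'E'
from h import *
from h import R
def rel(f,p,o):
    return R.from_rotvec(o).inv().apply(f['T'][:3,3]-p).round(4)
f=dict(np.load('pics/wrist0.npz'));print(rel(f,[.2761,-.6154,.1936],[-3.0707,-.6574,0]))
f=dict(np.load('pics/w1.npz'));o=r.get_obs();print(rel(f,[.4683,-.3094,.1203],[-1.745,-2.604,0.001]))
W=pts(f);w0=W
f=grab_frame('wrist');o=r.get_obs();print(rel(f,o['tcp_pos'],o['orientation']),o['tcp_pos'])
W=pts(f);Q=R.from_rotvec(o['orientation']).inv().apply((W.reshape(-1,3)-o['tcp_pos'])).reshape(W.shape)
for v in range(236,300,4): print(v,[ (Q[v,u]*1000).round(0).tolist() for u in (240,246,264,268)])
f=grab_frame('side');W=pts(f).reshape(-1,3)
s=W[(np.hypot(W[:,0]-.4668,W[:,1]+.3168)<.04)&(W[:,2]>.045)];print(len(s), np.sort(s[:,2])[:20].round(3))
E
```

```text
[ 0.0831  0.0015 -0.1797]
[ 0.0817 -0.0006 -0.1792]
[ 8.140e-02  1.000e-04 -1.799e-01] [ 0.4668077  -0.31691221  0.01413338]
236 [[-9.0, -9.0, 4.0], [6.0, -4.0, -27.0], [6.0, 5.0, -27.0], [6.0, 7.0, -27.0]]
240 [[-12.0, -9.0, 5.0], [4.0, -5.0, -27.0], [4.0, 5.0, -28.0], [4.0, 7.0, -27.0]]
244 [[-15.0, -9.0, 5.0], [10.0, -4.0, -43.0], [9.0, 4.0, -42.0], [9.0, 6.0, -41.0]]
248 [[-17.0, -9.0, 4.0], [10.0, -4.0, -47.0], [9.0, 4.0, -46.0], [9.0, 6.0, -45.0]]
252 [[10.0, -6.0, -51.0], [9.0, -4.0, -50.0], [10.0, 4.0, -50.0], [10.0, 6.0, -50.0]]
256 [[9.0, -6.0, -53.0], [9.0, -4.0, -54.0], [9.0, 4.0, -53.0], [10.0, 6.0, -54.0]]
260 [[9.0, -6.0, -57.0], [9.0, -4.0, -57.0], [9.0, 4.0, -56.0], [10.0, 6.0, -57.0]]
264 [[9.0, -6.0, -60.0], [10.0, -4.0, -60.0], [9.0, 4.0, -60.0], [10.0, 6.0, -60.0]]
268 [[10.0, -6.0, -64.0], [9.0, -4.0, -63.0], [9.0, 4.0, -63.0], [10.0, 5.0, -64.0]]
272 [[10.0, -6.0, -67.0], [9.0, -3.0, -65.0], [9.0, 4.0, -66.0], [9.0, 5.0, -66.0]]
276 [[9.0, -6.0, -69.0], [9.0, -3.0, -69.0], [9.0, 4.0, -68.0], [10.0, 5.0, -69.0]]
280 [[9.0, -6.0, -72.0], [10.0, -3.0, -72.0], [10.0, 4.0, -73.0], [10.0, 5.0, -72.0]]
284 [[10.0, -5.0, -75.0], [9.0, -3.0, -74.0], [10.0, 4.0, -76.0], [10.0, 5.0, -75.0]]
288 [[11.0, -5.0, -80.0], [10.0, -3.0, -78.0], [11.0, 3.0, -79.0], [10.0, 5.0, -77.0]]
292 [[10.0, -5.0, -81.0], [10.0, -3.0, -80.0], [11.0, 3.0, -82.0], [11.0, 5.0, -81.0]]
296 [[11.0, -5.0, -84.0], [10.0, -3.0, -83.0], [11.0, 3.0, -83.0], [10.0, 5.0, -83.0]]
2692 [0.055 0.056 0.056 0.056 0.058 0.058 0.058 0.058 0.059 0.059 0.059 0.061
 0.062 0.062 0.063 0.063 0.063 0.063 0.064 0.064]
```

Both cameras agree that the real fingertips sit about 41 mm behind the reported TCP. They closed in free air above the bar, with the tips at z≈0.055 against a bar top at 0.041. The offset is rigid, so I'll re-open, go lower on the measured tip position, and watch the force.

Call:
play_rows:
  increments:
    - [0,0,0,0,0,0,60]
    - [0,0,0,0,0,0,60]
    - [0,0,0,0,0,0,60]
    - [0,0,0,0,0,0,60]
    - [0,0,0,0,0,0,60]

```text
clock: 4.5
tcp_pos: [0.4668, -0.3169, 0.0141]
orientation: [1.764, 2.596, -0.002]
contact_force: [-0.5, -0.4, 0.2]
grip_width: 0.0651
```

Call:
play_rows:
  increments:
    - [0,0,10,0,0,0,60]
    - [0,0,10,0,0,0,60]
    - [0,0,0,0,0,0,60]

```text
clock: 4.8
tcp_pos: [0.4667, -0.317, -0.0076]
orientation: [1.764, 2.595, -0.002]
contact_force: [-0.7, 0.1, 1.1]
grip_width: 0.0653
```

```bash
python3 - <<'E'
from h import *
delta([.4666,-.3167,-.0265],.379)
f=grab_frame('wrist');save('wrist3.png',f)
E
```

```text
t 4.8 tcp [ 0.4667 -0.317  -0.0076] d_mm [ 0.4 -0.  18.9] rot [ 0.001  0.003 -0.002] F [-0.7  0.1  1.1] M [0.09 0.04 0.01] w 0.0653
```

View pics/wrist3.png

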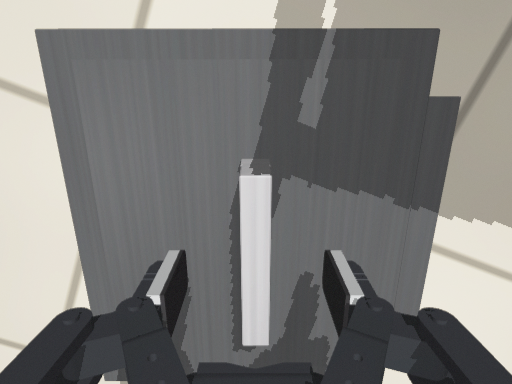

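The bar at column 256 lies centred between the pads at (165,275) and (345,275), and there is no contact with the reported z below 0, which confirms the offset. I'll keep going down and grip.

Call:
play_rows:
  increments:
    - [0,0,9,0,0,0,60]
    - [0,0,8,0,0,0,60]
    - [0,0,0,0,0,0,60]

```text
clock: 5.15
tcp_pos: [0.4671, -0.3171, -0.0258]
orientation: [1.764, 2.595, -0.001]
contact_force: [0.0, 0.1, 0.2]
grip_width: 0.065
```

Call:
play_rows:
  increments:
    - [0,0,0,0,0,0,255]
    - [0,0,0,0,0,0,255]
    - [0,0,0,0,0,0,255]
    - [0,0,0,0,0,0,255]
    - [0,0,0,0,0,0,255]

```text
clock: 5.65
tcp_pos: [0.4671, -0.3171, -0.0256]
orientation: [1.764, 2.595, -0.001]
contact_force: [0.3, -0.2, -2.5]
grip_width: 0.013
```

Call:
play_rows:
  increments:
    - [0,0,0,0,0,0,255]
    - [0,0,0,0,0,0,255]
    - [0,0,0,0,0,0,255]

```text
clock: 5.95
tcp_pos: [0.4671, -0.3171, -0.0257]
orientation: [1.764, 2.595, -0.001]
contact_force: [0.0, -0.2, -1.5]
grip_width: 0.0124
```

```bash
python3 - <<'E'
from h import *
delta([.4666,-.3167,-.0265],.379)
f=grab_frame('wrist');save('wrist4.png',f)
E
```

```text
t 5.95 tcp [ 0.4671 -0.3171 -0.0257] d_mm [ 0.5 -0.3  0.8] rot [ 0.001  0.004 -0.002] F [ 0.  -0.2 -1.5] M [-0.04 -0.04  0.01] w 0.0124
```

View pics/wrist4.png

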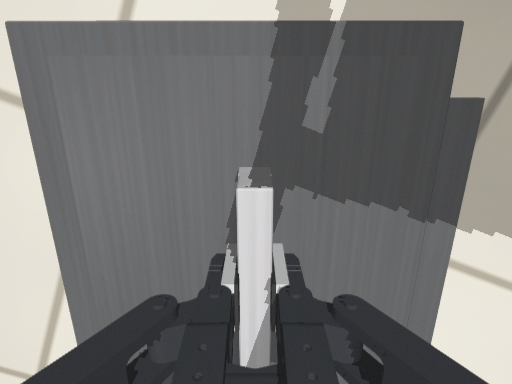

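The lid is gripped: width 12.4 mm, bar between the pads. Lifting.

Call:
play_rows:
  increments:
    - [0,0,-5,0,0,0,255]
    - [0,0,-10,0,0,0,255]
    - [0,0,-20,0,0,0,255]
    - [0,0,-25,0,0,0,255]
    - [0,0,-30,0,0,0,255]

```text
clock: 6.5
tcp_pos: [0.4621, -0.3142, 0.0639]
orientation: [-1.76, -2.592, 0.002]
contact_force: [0.2, 0.1, -4.5]
grip_width: 0.0128
```

Call:
play_rows:
  increments:
    - [0,0,-35,0,0,0,255]
    - [0,0,-35,0,0,0,255]
    - [0,0,-35,0,0,0,255]
    - [0,0,-30,0,0,0,255]
    - [0,0,-20,0,0,0,255]

```text
clock: 7.0
tcp_pos: [0.4611, -0.313, 0.229]
orientation: [-1.759, -2.593, 0.002]
contact_force: [0.8, -0.9, -3.8]
grip_width: 0.0124
```

```bash
cat >> h.py <<'E'
_s=np.load('stand.npz');SY=float(_s['yaw']);ST=np.array([*_s['t'],0])
LO=np.array([0.0005,0,-0.0257]) # lid origin in tool
P=np.array([.102,0,.002]) # lip
A=np.array([[0,1,0],[1,0,0],[0,0,-1.]]) # lid axes -> tool coords (columns)
def tcp_for(lipx,lipz,tilt,y=0):
    Rw=tgtR(SY,tilt); lip_t=LO+A.T@P
    w=R.from_euler('z',SY).apply([lipx/1000,y/1000,lipz/1000])+ST
    return w-Rw.apply(lip_t)
def lidpose():
    o=r.get_obs();Rc=R.from_rotvec(o['orientation'])
    M=Rc.as_matrix()@A
    q=lambda p:((R.from_euler('z',-SY).apply(o['tcp_pos']+Rc.apply(LO+A.T@np.array(p)/1000.)-ST))*1000).round(1)
    print('lip',q([102,0,2]),'front',q([-100,0,4]),'rotstand',(R.from_euler('z',-SY)*R.from_matrix(M)).as_rotvec().round(4))
    print('Fstand',R.from_euler('z',-SY).apply(o['contact_force']).round(1))
def plan(lipx,lipz,tilt,y=0):
    lidpose();return delta(tcp_for(lipx,lipz,tilt,y),SY,tilt)
E
python3 - <<'E'
from h import *
plan(60,230,.18)
f=grab_frame('wrist');save('wrist5.png',f);f=grab_frame('side');save('side5.png',f)
E
```

```text
lip [ -56.4 -330.1  256.1] front [-256.5 -357.8  259.4] rotstand [0.0058 0.0066 0.1374]
Fstand [ 0.6 -1.  -3.8]
t 7.0 tcp [ 0.4611 -0.313   0.229 ] d_mm [325.2 158.4   9.1] rot [0.173 0.007 0.138] F [ 0.8 -0.9 -3.8] M [ 0.03 -0.01  0.03] w 0.0124
```

View pics/wrist5.png

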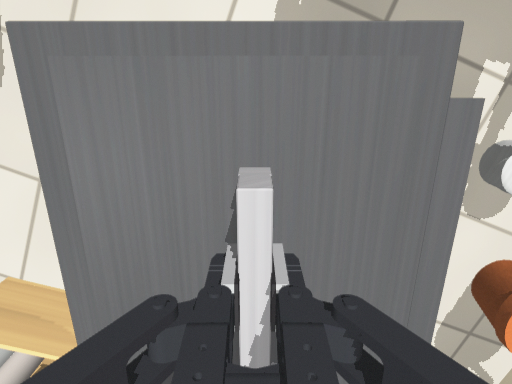

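View pics/side5.png

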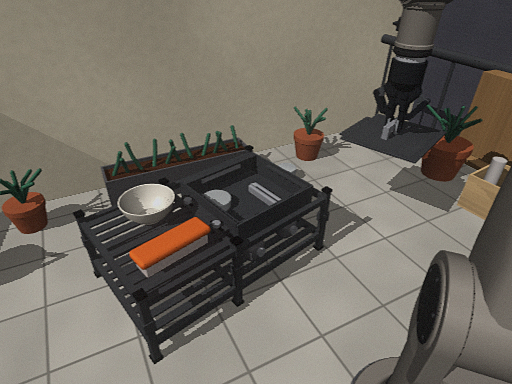

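The lid hangs unchanged in the wrist view, weight about 4 N. Carrying it over to the stand.

Call:
play_rows:
  increments:
    - [15,7,-2,0,0,0.012,255]
    - [28,13,-2,0,0,0.012,255]
    - [30,14,0,0,0,0.012,255]
    - [30,14,0,0,0,0.012,255]
    - [30,14,0,0,0,0.012,255]

```text
clock: 7.6
tcp_pos: [0.4691, -0.168, 0.2275]
orientation: [-1.851, -2.523, 0.01]
contact_force: [1.0, -0.4, -3.9]
grip_width: 0.0124
```

Call:
play_rows:
  increments:
    - [30,14,0,0.02,0,0.012,255]
    - [30,14,0,0.02,0,0.012,255]
    - [30,14,0,0.02,0,0.012,255]
    - [28,13,0,0.02,0,0.012,255]
    - [15,7,0,0.02,0,0.012,255]

```text
clock: 8.1
tcp_pos: [0.4845, -0.0148, 0.2183]
orientation: [-1.88, -2.409, 0.147]
contact_force: [-0.4, -0.2, -5.1]
grip_width: 0.013
```

```bash
python3 - <<'E'
from h import *
plan(60,230,.18)
E
```

```text
lip [ 41.2 -59.5 232.9] front [-158.9  -60.5  260.4] rotstand [0.0054 0.1266 0.0043]
Fstand [-0.4 -0.1 -5.1]
t 8.1 tcp [ 0.4845 -0.0148  0.2183] d_mm [59.8 18.  -4.7] rot [ 0.053 -0.005  0.005] F [-0.4 -0.2 -5.1] M [ 0.07 -0.3   0.01] w 0.013
```

Call:
play_rows:
  increments:
    - [15,5,-2,0.02,0,0.003,255]
    - [17,5,-2,0.02,0,0.002,255]
    - [13,4,0,0.012,-0.004,0,255]
    - [6,2,0,0,0,0,255]
    - [0,0,0,0,0,0,255]

```text
clock: 8.6
tcp_pos: [0.4834, 0.044, 0.2131]
orientation: [-1.85, -2.378, 0.223]
contact_force: [0.7, 0.7, -3.9]
grip_width: 0.0132
```

```bash
python3 - <<'E'
from h import *
plan(66,200,.18)
f=grab_frame('wrist');save('wrist6.png',f)
f=grab_frame('top');save('top6.png',f);cv2.imwrite('pics/top6c.png',cv2.resize(f['color'][100:290,80:330],None,fx=3,fy=3,interpolation=cv2.INTER_CUBIC))
W=pts(f);S=R.from_euler('z',-SY).apply((W-ST).reshape(-1,3))*1000
# lid plate points: z in ~ 220..270 with plane
m=(abs(S[:,0])<160)&(abs(S[:,1])<115)&(S[:,2]>205)
q=S[m]
# seen edges by plate plane: use known tilt
for yb in range(-110,111,20):
    pass
zp=lambda x: None
a=np.c_[q[:,0],q[:,1],np.ones(len(q))]
c=None
sel=np.ones(len(q),bool)
for _ in range(6):
    c=np.linalg.lstsq(a[sel],q[sel,2],rcond=None)[0];sel=abs(a@c-q[:,2])<4
print('plane',c,sel.sum());p=q[sel]
print(cv2.minAreaRect(p[:,:2].astype(np.float32)),p[:,:2].min(0),p[:,:2].max(0))
E
```

```text
lip [ 54.8  -1.8 220.9] front [-143.1   -3.4  261.2] rotstand [0.0039 0.1909 0.0073]
Fstand [ 0.8  0.5 -3.9]
t 8.6 tcp [0.4834 0.044  0.2131] d_mm [ 2.3 15.3 19.5] rot [-0.011 -0.003  0.008] F [ 0.7  0.7 -3.9] M [ 0.03 -0.35 -0.01] w 0.0132
plane [0. 0. 0.] 0Traceback (most recent call last):
  File "<stdin>", line 19, in <module>
    return umr_minimum(a, axis, None, out, keepdims, initial, where)
ValueError: zero-size array to reduction operation minimum which has no identity
```

View pics/wrist6.png

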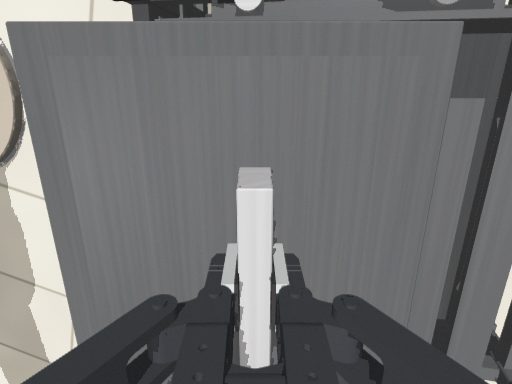

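View pics/top6c.png

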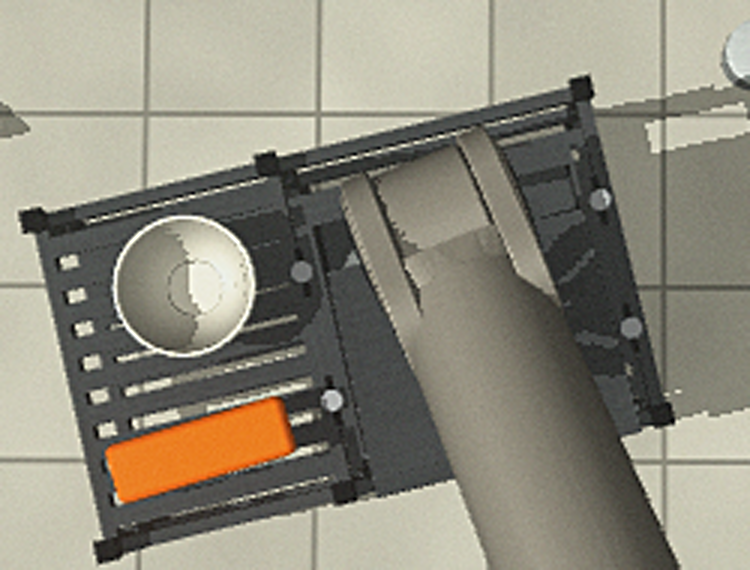

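```bash
python3 - <<'E'
from h import *
f=grab_frame('wrist');W=pts(f)
S=(R.from_euler('z',-SY).apply((W-ST).reshape(-1,3))*1000).reshape(W.shape)
for u in (100,200,300,400): 
    print('col',u,[S[v,u].round(0).tolist() for v in range(0,34,3)])
for v in (110,150,200):
    print('row',v,[S[v,u].round(0).tolist() for u in range(430,512,3)])
plan(66,200,.18)
E
```

```text
col 100 [[-278.0, 169.0, -0.0], [-278.0, 165.0, 1.0], [-279.0, 163.0, 0.0], [-279.0, 159.0, 1.0], [-280.0, 156.0, -0.0], [-279.0, 153.0, 1.0], [-281.0, 150.0, 0.0], [-105.0, 100.0, 260.0], [-105.0, 99.0, 260.0], [-105.0, 98.0, 261.0], [-105.0, 97.0, 261.0], [-105.0, 96.0, 261.0]]
col 200 [[-101.0, 130.0, 153.0], [-136.0, 150.0, 54.0], [-136.0, 147.0, 54.0], [-132.0, 142.0, 67.0], [-131.0, 139.0, 69.0], [-88.0, 114.0, 191.0], [-87.0, 112.0, 193.0], [-66.0, 100.0, 253.0], [-66.0, 99.0, 253.0], [-66.0, 98.0, 252.0], [-66.0, 97.0, 253.0], [-66.0, 96.0, 254.0]]
col 300 [[-33.0, 124.0, 168.0], [-33.0, 123.0, 167.0], [-33.0, 122.0, 166.0], [-32.0, 120.0, 167.0], [-31.0, 114.0, 191.0], [-31.0, 112.0, 192.0], [-30.0, 110.0, 193.0], [-27.0, 101.0, 243.0], [-27.0, 100.0, 243.0], [-27.0, 98.0, 246.0], [-27.0, 97.0, 245.0], [-27.0, 96.0, 245.0]]
col 400 [[24.0, 122.0, 167.0], [25.0, 121.0, 167.0], [24.0, 119.0, 168.0], [20.0, 113.0, 191.0], [20.0, 112.0, 191.0], [21.0, 111.0, 192.0], [22.0, 110.0, 188.0], [12.0, 101.0, 238.0], [13.0, 100.0, 236.0], [13.0, 99.0, 237.0], [13.0, 97.0, 238.0], [13.0,
[... 1347 characters left out ...]
.0, 23.0, 225.0], [50.0, 23.0, 224.0], [51.0, 23.0, 224.0], [52.0, 23.0, 224.0], [54.0, 23.0, 223.0], [92.0, -4.0, 138.0], [94.0, -4.0, 138.0], [96.0, -4.0, 138.0], [98.0, -4.0, 138.0], [99.0, -3.0, 141.0], [98.0, -1.0, 147.0], [80.0, 13.0, 189.0], [80.0, 14.0, 191.0], [81.0, 14.0, 192.0], [83.0, 14.0, 192.0], [84.0, 14.0, 193.0], [85.0, 15.0, 193.0], [87.0, 15.0, 193.0], [89.0, 14.0, 192.0], [90.0, 15.0, 193.0], [91.0, 15.0, 193.0], [94.0, 15.0, 191.0]]
lip [ 54.7  -4.  221.5] front [-143.2   -4.9  261.7] rotstand [0.0029 0.1905 0.0042]
Fstand [-0.5 -1.1 -4.3]
t 8.75 tcp [0.4837 0.0422 0.2136] d_mm [ 4.3 15.5 20.1] rot [-0.01  -0.003  0.004] F [-0.2 -1.2 -4.3] M [ 0.03 -0.36 -0.05] w 0.0126
```

Model and camera agree to within 1 mm: lip edge at x 54.7, plate side at y 101. The ledge front is at x≈79.5, so the shift is -8.5 mm and the spring face should be near 88.5. The tray centre is at y≈+0.5. Next I lower in front of the ledge.

Call:
play_rows:
  increments:
    - [3,8,5,-0.005,-0.002,0.002,255]
    - [2,7,7,-0.005,-0.001,0.002,255]
    - [0,0,6,0,0,0,255]
    - [0,0,0,0,0,0,255]

```text
clock: 9.15
tcp_pos: [0.4946, 0.0476, 0.1912]
orientation: [-1.871, -2.377, 0.215]
contact_force: [-0.1, -0.4, -3.8]
grip_width: 0.0128
```

```bash
python3 - <<'E'
from h import *
plan(70,195,.18,.5)
E
```

```text
lip [ 66.5  -2.2 200.2] front [-131.9   -1.3  238.2] rotstand [-0.0017  0.1792 -0.0043]
Fstand [-0.2 -0.4 -3.8]
t 9.15 tcp [0.4946 0.0476 0.1912] d_mm [2.3 4.4 4.4] rot [ 0.001  0.001 -0.004] F [-0.1 -0.4 -3.8] M [ 0.1  -0.36 -0.07] w 0.0128
```

Call:
play_rows:
  increments:
    - [2,4,3,0,0,-0.003,255]
    - [0,0,0,0,0,0,255]
    - [0,0,0,0,0,0,255]

```text
clock: 9.45
tcp_pos: [0.4976, 0.0503, 0.1869]
orientation: [-1.867, -2.379, 0.216]
contact_force: [-0.4, -0.4, -3.3]
grip_width: 0.0126
```

```bash
python3 - <<'E'
from h import *
plan(71,180,.18,.5)
E
```

```text
lip [ 70.    0.  195.9] front [-128.4    0.3  234. ] rotstand [-0.0013  0.1798 -0.0014]
Fstand [-0.4 -0.3 -3.3]
t 9.45 tcp [0.4976 0.0503 0.1869] d_mm [ 0.4  3.8 15.5] rot [ 0.     0.001 -0.001] F [-0.4 -0.4 -3.3] M [ 0.09 -0.32 -0.03] w 0.0126
```

Call:
play_rows:
  increments:
    - [0,1,5,0,0,0,255]
    - [0,1,5,0,0,0,255]
    - [0,1,4,0,0,0,255]
    - [0,0,0,0,0,0,255]

```text
clock: 9.85
tcp_pos: [0.4981, 0.0503, 0.1716]
orientation: [-1.868, -2.379, 0.215]
contact_force: [0.1, -0.6, -3.5]
grip_width: 0.0129
```

```bash
python3 - <<'E'
from h import *
plan(78,180,.18,.5)
f=grab_frame('wrist');save('wrist7.png',f);W=pts(f)
S=(R.from_euler('z',-SY).apply((W-ST).reshape(-1,3))*1000).reshape(W.shape)
for v in (110,150,200):
    print('row',v,[S[v,u].round(0)[[0,2]].tolist() for u in range(440,512,3)])
for u in (200,300,400): 
    print('col',u,[S[v,u].round(0)[1:].tolist() for v in range(0,34,2)])
E
```

```text
lip [ 7.060e+01 -1.000e-01  1.807e+02] front [-1.278e+02  2.000e-01  2.187e+02] rotstand [-0.0015  0.1793 -0.0015]
Fstand [-0.  -0.6 -3.5]
t 9.85 tcp [0.4981 0.0503 0.1716] d_mm [ 0.5  7.4 -0.7] rot [ 0.001  0.001 -0.002] F [ 0.1 -0.6 -3.5] M [ 0.1  -0.32 -0.  ] w 0.0129
row 110 [[50.0, 193.0], [52.0, 191.0], [53.0, 192.0], [57.0, 185.0], [58.0, 186.0], [59.0, 185.0], [60.0, 185.0], [61.0, 186.0], [64.0, 182.0], [64.0, 185.0], [66.0, 183.0], [67.0, 184.0], [69.0, 183.0], [70.0, 183.0], [71.0, 183.0], [92.0, 138.0], [94.0, 138.0], [96.0, 137.0], [97.0, 137.0], [99.0, 138.0], [98.0, 142.0], [98.0, 144.0], [100.0, 145.0], [99.0, 149.0]]
row 150 [[55.0, 187.0], [57.0, 185.0], [58.0, 186.0], [60.0, 184.0], [61.0, 185.0], [63.0, 184.0], [64.0, 184.0], [65.0, 184.0], [67.0, 184.0], [68.0, 183.0], [69.0, 184.0], [70.0, 184.0], [92.0, 139.0], [94.0, 138.0], [96.0, 138.0], [97.0, 139.0], [99.0, 137.0], [98.0, 142.0], [98.0, 145.0], [99.0, 148.0], [80.0, 187.0], [80.0, 190.0], [80.0, 191.0], [81.0, 192.0]]
row 200 [[60.0, 185.0], [62.0, 185.0], [63.0, 186.0], [65.0, 184.0], [66.0, 185.0], [67.0
[... 418 characters left out ...]
110.0, 189.0], [110.0, 186.0], [109.0, 185.0], [104.0, 209.0], [103.0, 211.0], [103.0, 210.0], [102.0, 210.0], [101.0, 210.0], [101.0, 210.0]]
col 300 [[114.0, 191.0], [113.0, 191.0], [113.0, 192.0], [112.0, 191.0], [111.0, 192.0], [110.0, 192.0], [110.0, 188.0], [nan, nan], [109.0, 186.0], [108.0, 185.0], [108.0, 185.0], [104.0, 202.0], [103.0, 203.0], [103.0, 204.0], [102.0, 203.0], [101.0, 204.0], [100.0, 203.0]]
col 400 [[112.0, 193.0], [111.0, 194.0], [111.0, 193.0], [110.0, 192.0], [110.0, 189.0], [110.0, 187.0], [110.0, 184.0], [109.0, 185.0], [108.0, 184.0], [107.0, 185.0], [106.0, 186.0], [104.0, 196.0], [103.0, 195.0], [102.0, 197.0], [102.0, 196.0], [101.0, 194.0], [100.0, 196.0]]
```

View pics/wrist7.png

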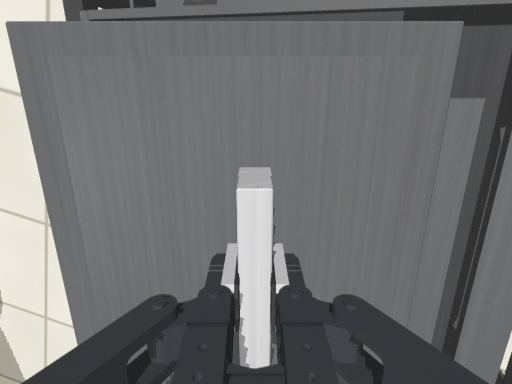

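The lip edge is at x≈71 with its top at 183, the ledge front at 80 with its underside near 187, and the side gap is about 5 mm. I'll go 2 mm lower and slide back gently.

Call:
play_rows:
  increments:
    - [1,0,2,0,0,0,255]
    - [0,3,0,0,0,0,255]
    - [0,3,-0.5,0,0,0,255]
    - [0,3,-0.5,0,0,0,255]
    - [0,0,0,0,0,0,255]

```text
clock: 10.4
tcp_pos: [0.5077, 0.0538, 0.1695]
orientation: [-1.868, -2.38, 0.214]
contact_force: [-0.7, -0.1, -3.8]
grip_width: 0.013
```

```bash
python3 - <<'E'
from h import *
plan(86,178.5,.18,.8)
E
```

```text
lip [ 80.7   1.  178.8] front [-117.7    1.3  216.5] rotstand [-0.0016  0.1778 -0.0016]
Fstand [-0.7  0.1 -3.8]
t 10.4 tcp [0.5077 0.0538 0.1695] d_mm [-0.3  5.2 -0.9] rot [ 0.002  0.001 -0.002] F [-0.7 -0.1 -3.8] M [ 0.07 -0.34  0.03] w 0.013
```

Under the ledge at x 80.7 with no contact. Continuing by feel.

Call:
play_rows:
  increments:
    - [0,2,-0.3,0,0,0,255]
    - [0,2,-0.3,0,0,0,255]
    - [0,1,-0.2,0,0,0,255]
    - [0,0,0,0,0,0,255]

```text
clock: 10.8
tcp_pos: [0.5133, 0.0551, 0.1695]
orientation: [-1.868, -2.38, 0.214]
contact_force: [-0.3, 0.5, -3.9]
grip_width: 0.0127
```

```bash
python3 - <<'E'
from h import *
plan(88.5,178.5,.18,.8)
E
```

```text
lip [ 86.4   1.  178.7] front [-112.     1.3  216.4] rotstand [-0.0016  0.1777 -0.0016]
Fstand [-0.2  0.5 -3.9]
t 10.8 tcp [0.5133 0.0551 0.1695] d_mm [-0.3  2.  -0.4] rot [ 0.002  0.001 -0.002] F [-0.3  0.5 -3.9] M [ 0.08 -0.34 -0.05] w 0.0127
```

Call:
play_rows:
  increments:
    - [0,1,-0.2,0,0,0,255]
    - [0,1,-0.2,0,0,0,255]
    - [0,1,-0.2,0,0,0,255]
    - [0,0,0,0,0,0,255]

```text
clock: 11.2
tcp_pos: [0.5152, 0.0555, 0.1695]
orientation: [-1.867, -2.379, 0.217]
contact_force: [-1.3, -0.1, -2.9]
grip_width: 0.0128
```

```bash
python3 - <<'E'
from h import *
plan(91.5,178.5,.18,.8)
E
```

```text
lip [ 88.4   0.9 178.5] front [-110.     1.3  216.7] rotstand [-0.0019  0.1804 -0.0015]
Fstand [-1.3  0.2 -2.9]
t 11.2 tcp [0.5152 0.0555 0.1695] d_mm [-0.2  3.1 -0.6] rot [-0.     0.002 -0.002] F [-1.3 -0.1 -2.9] M [ 0.07 -0.18 -0.04] w 0.0128
```

Call:
play_rows:
  increments:
    - [0,1.5,-0.3,0,0,0,255]
    - [0,1.5,-0.3,0,0,0,255]
    - [0,1.5,-0.3,0,0,0,255]

```text
clock: 11.5
tcp_pos: [0.5179, 0.0561, 0.1696]
orientation: [-1.866, -2.377, 0.223]
contact_force: [-4.6, -0.7, 0.0]
grip_width: 0.0128
```

```bash
python3 - <<'E'
from h import *
plan(91.5,178.5,.18,.8)
E
```

```text
lip [ 91.2   0.9 178.1] front [-107.     1.2  217.1] rotstand [-0.0025  0.1847 -0.0014]
Fstand [-4.6  0.4  0. ]
t 11.5 tcp [0.5179 0.0561 0.1696] d_mm [-0.2  0.4  0. ] rot [-0.005  0.002 -0.002] F [-4.6 -0.7  0. ] M [-0.08  0.77  0.07] w 0.0128
```

The spring is felt: -4.6 N at lip x 91.2, so the free face is near 89.4 and the shift is about -8 mm. The aim is a press of roughly 3.5 mm (lip x≈93, 6 to 7 N), held while swinging down.

Call:
play_rows:
  increments:
    - [0,1.7,0,-0.003,0,0,255]
    - [0,1.7,0,-0.003,0,0,255]

```text
clock: 11.7
tcp_pos: [0.5192, 0.0564, 0.1689]
orientation: [-1.866, -2.378, 0.222]
contact_force: [-6.7, -1.4, 0.3]
grip_width: 0.0125
```

```bash
python3 - <<'E'
from h import *
plan(93,179,.14,.8)
E
```

```text
lip [ 92.6   0.9 177.6] front [-105.7    1.2  216.4] rotstand [-0.0029  0.1834 -0.0014]
Fstand [-6.8  0.3  0.3]
t 11.7 tcp [0.5192 0.0564 0.1689] d_mm [-0.1  1.5  2.9] rot [-0.043  0.003 -0.002] F [-6.7 -1.4  0.3] M [-0.25  1.13  0.03] w 0.0125
```

Call:
play_rows:
  increments:
    - [0,1.2,0.8,-0.015,0,0,255]
    - [0,1.2,0.8,-0.015,0,0,255]
    - [0,1.2,0.8,-0.015,0,0,255]

```text
clock: 12.0
tcp_pos: [0.5187, 0.0563, 0.1651]
orientation: [-1.882, -2.399, 0.179]
contact_force: [-5.9, -1.4, -0.8]
grip_width: 0.0125
```

```bash
python3 - <<'E'
from h import *
plan(92.8,179,.14,.8)
E
```

```text
lip [ 91.6   0.9 177.6] front [-107.9    1.2  209.1] rotstand [-0.0034  0.1463 -0.0012]
Fstand [-6.1  0.  -0.8]
t 12.0 tcp [0.5187 0.0563 0.1651] d_mm [-0.1  1.1 -0.9] rot [-0.006  0.003 -0.001] F [-5.9 -1.4 -0.8] M [-0.22  1.   -0.02] w 0.0125
```

Call:
play_rows:
  increments:
    - [0,1.7,0.5,-0.015,0,0,255]
    - [0,1.6,0.5,-0.015,0,0,255]
    - [0,1.6,0.5,-0.015,0,0,255]

```text
clock: 12.3
tcp_pos: [0.519, 0.0563, 0.1615]
orientation: [-1.898, -2.419, 0.136]
contact_force: [-4.5, -1.8, -2.8]
grip_width: 0.013
```

```bash
python3 - <<'E'
from h import *
plan(92.8,180.3,.10,.8)
E
```

```text
lip [ 91.4   0.9 177.9] front [-109.2    1.1  201.9] rotstand [-0.0038  0.1093 -0.0011]
Fstand [-4.8 -0.6 -2.8]
t 12.3 tcp [0.519  0.0563 0.1615] d_mm [-0.1  1.4 -1.6] rot [-0.009  0.004 -0.001] F [-4.5 -1.8 -2.8] M [-0.21  1.09  0.05] w 0.013
```

Call:
play_rows:
  increments:
    - [0,2.0,-0.9,-0.003,0.001,0,255]
    - [0,1.8,-0.9,-0.003,0.001,0,255]

```text
clock: 12.5
tcp_pos: [0.5194, 0.0565, 0.1617]
orientation: [-1.896, -2.417, 0.135]
contact_force: [-5.8, -0.6, -2.3]
grip_width: 0.0126
```

```bash
python3 - <<'E'
from h import *
plan(92.8,181,.08,.8)
E
```

```text
lip [ 91.8   0.9 178. ] front [-108.7    1.1  202.2] rotstand [-0.0021  0.1101 -0.001 ]
Fstand [-5.8  0.8 -2.3]
t 12.5 tcp [0.5194 0.0565 0.1617] d_mm [-0.2  1.5 -0. ] rot [-0.03   0.002 -0.001] F [-5.8 -0.6 -2.3] M [-0.22  1.16  0.05] w 0.0126
```

Call:
play_rows:
  increments:
    - [0,2.2,-1.5,-0.003,0,0,255]
    - [0,2.0,-1.5,-0.003,0,0,255]
    - [0,1.5,-1.0,-0.003,0,0,255]

```text
clock: 12.8
tcp_pos: [0.5191, 0.0564, 0.1623]
orientation: [-1.894, -2.415, 0.141]
contact_force: [-5.8, -2.3, -3.4]
grip_width: 0.0127
```

```bash
python3 - <<'E'
from h import *
plan(92.8,181,.08,.8)
E
```

```text
lip [ 91.6   0.9 178.1] front [-108.8    1.1  203.3] rotstand [-0.0022  0.1151 -0.0008]
Fstand [-6.2 -0.8 -3.4]
t 12.8 tcp [0.5191 0.0564 0.1623] d_mm [-0.2  1.9  0.6] rot [-0.035  0.002 -0.001] F [-5.8 -2.3 -3.4] M [-0.08  1.07 -0.  ] w 0.0127
```

Call:
play_rows:
  increments:
    - [0,2.6,-0.3,-0.015,0,0,255]
    - [0,2.6,-0.3,-0.015,0,0,255]

```text
clock: 13.0
tcp_pos: [0.5201, 0.0567, 0.1603]
orientation: [-1.902, -2.426, 0.117]
contact_force: [-6.3, -0.9, -5.0]
grip_width: 0.013
```

```bash
python3 - <<'E'
from h import *
plan(92.8,181,.08,.8)
E
```

```text
lip [ 92.3   1.  178.3] front [-108.6    1.1  199.3] rotstand [-0.0021  0.0944 -0.0006]
Fstand [-6.4  0.7 -5. ]
t 13.0 tcp [0.5201 0.0567 0.1603] d_mm [-0.2  0.6 -1.3] rot [-0.014  0.002 -0.001] F [-6.3 -0.9 -5. ] M [-0.29  1.39  0.01] w 0.013
```

Call:
play_rows:
  increments:
    - [0,2.3,-1.0,-0.013,0,0,255]
    - [0,2.3,-1.0,-0.013,0,0,255]
    - [0,2.3,-1.0,-0.013,0,0,255]

```text
clock: 13.3
tcp_pos: [0.5197, 0.0565, 0.1587]
orientation: [-1.912, -2.438, 0.088]
contact_force: [-4.3, -1.5, -5.5]
grip_width: 0.0127
```

```bash
python3 - <<'E'
from h import *
plan(92.6,181,.06,.8)
E
```

```text
lip [ 91.4   1.  179.1] front [-109.9    1.1  195.4] rotstand [-0.0019  0.0709 -0.0005]
Fstand [-4.5 -0.4 -5.5]
t 13.3 tcp [0.5197 0.0565 0.1587] d_mm [-0.2  1.3 -0.9] rot [-0.011  0.002 -0.001] F [-4.3 -1.5 -5.5] M [-0.25  1.18  0.  ] w 0.0127
```

Call:
play_rows:
  increments:
    - [0,3,-0.9,-0.003,0,0,255]
    - [0,3,-0.9,-0.003,0,0,255]

```text
clock: 13.5
tcp_pos: [0.521, 0.0568, 0.1585]
orientation: [-1.91, -2.436, 0.093]
contact_force: [-7.7, -1.1, -1.3]
grip_width: 0.0129
```

```bash
python3 - <<'E'
from h import *
plan(92.8,181.3,.06,.8)
E
```

```text
lip [ 92.8   1.  178.5] front [-108.5    1.1  195.6] rotstand [-0.0024  0.0746 -0.0005]
Fstand [-7.7  0.7 -1.3]
t 13.5 tcp [0.521  0.0568 0.1585] d_mm [-0.1  0.2 -1.3] rot [-0.015  0.002 -0.001] F [-7.7 -1.1 -1.3] M [-0.37  1.61 -0.06] w 0.0129
```

Call:
play_rows:
  increments:
    - [0,2.0,-2.5,-0.006,0,0,255]
    - [0,2.0,-2.5,-0.006,0,0,255]

```text
clock: 13.7
tcp_pos: [0.5202, 0.0566, 0.1606]
orientation: [-1.911, -2.436, 0.093]
contact_force: [-5.5, -2.3, -7.4]
grip_width: 0.0128
```

```bash
python3 - <<'E'
from h import *
plan(92.5,181.8,.05,.8)
E
```

```text
lip [ 92.    0.9 180.6] front [-109.3    1.   197.6] rotstand [-0.0023  0.0742 -0.0006]
Fstand [-5.9 -1.  -7.4]
t 13.7 tcp [0.5202 0.0566 0.1606] d_mm [-0.1  1.2  1.3] rot [-0.024  0.002 -0.001] F [-5.5 -2.3 -7.4] M [-0.18  1.56 -0.07] w 0.0128
```

Call:
play_rows:
  increments:
    - [0,2.6,0.3,-0.014,0,0,255]
    - [0,2.6,0.2,-0.014,0,0,255]

```text
clock: 13.9
tcp_pos: [0.5212, 0.0568, 0.1577]
orientation: [-1.918, -2.446, 0.069]
contact_force: [-7.0, -0.7, -2.2]
grip_width: 0.0129
```

```bash
python3 - <<'E'
from h import *
plan(92.5,181.8,.04,.8)
E
```

```text
lip [ 92.6   0.8 179.8] front [-109.     0.9  192.9] rotstand [-0.0023  0.0549 -0.0006]
Fstand [-7.   1.  -2.2]
t 13.9 tcp [0.5212 0.0568 0.1577] d_mm [-0.   0.2 -0.5] rot [-0.015  0.002 -0.001] F [-7.  -0.7 -2.2] M [-0.24  1.47 -0.04] w 0.0129
```

Call:
play_rows:
  increments:
    - [0,2.5,-1.2,-0.013,0,0,255]
    - [0,2.5,-1.2,-0.013,0,0,255]

```text
clock: 14.1
tcp_pos: [0.5215, 0.0569, 0.1574]
orientation: [-1.925, -2.454, 0.05]
contact_force: [-5.7, -1.8, -7.6]
grip_width: 0.0127
```

```bash
python3 - <<'E'
from h import *
plan(92.5,181.8,.03,.8)
E
```

```text
lip [ 92.5   0.9 181.1] front [-109.3    1.   191. ] rotstand [-0.0023  0.0388 -0.0005]
Fstand [-5.9 -0.4 -7.6]
t 14.1 tcp [0.5215 0.0569 0.1574] d_mm [-0.1  0.2  0.2] rot [-0.009  0.002 -0.   ] F [-5.7 -1.8 -7.6] M [-0.38  1.66  0.03] w 0.0127
```

Call:
play_rows:
  increments:
    - [0,2.5,0.0,-0.011,0,0,255]
    - [0,2.4,0.0,-0.011,0,0,255]

```text
clock: 14.3
tcp_pos: [0.5217, 0.0569, 0.1564]
orientation: [-1.93, -2.461, 0.036]
contact_force: [-11.3, -1.6, 5.6]
grip_width: 0.0125
```

```bash
python3 - <<'E'
from h import *
plan(92.5,182.8,.01,.8)
f=grab_frame('wrist');save('wrist8.png',f);f=grab_frame('side');save('side8.png',f)
E
```

```text
lip [ 92.4   0.8 181.4] front [-109.5    1.   188.7] rotstand [-0.0031  0.0265 -0.0007]
Fstand [-11.3   1.2   5.6]
t 14.3 tcp [0.5217 0.0569 0.1564] d_mm [0.  0.5 0.2] rot [-0.017  0.003 -0.001] F [-11.3  -1.6   5.6] M [-0.56  2.23  0.04] w 0.0125
```

View pics/wrist8.png

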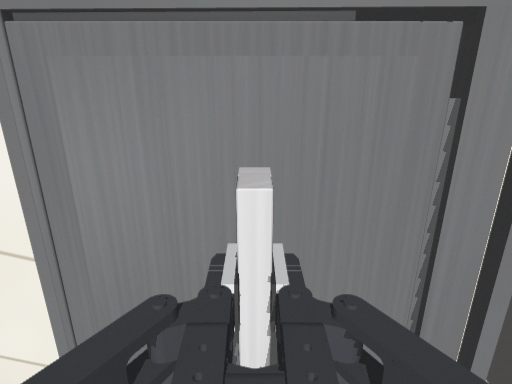

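```bash
python3 - <<'E'
from h import *
f=grab_frame('wrist');W=pts(f)
S=(R.from_euler('z',-SY).apply((W-ST).reshape(-1,3))*1000).reshape(W.shape)
for v in (100,180,260): print(v,[S[v,u].round(0)[[0,2]].tolist() for u in range(0,80,3)])
cv2.imwrite('pics/w8c.png',cv2.resize(f['color'][0:384,0:128],None,fx=2,fy=1.5))
plan(92.5,182.8,.01,.8)
E
```

```text
100 [[-142.0, 165.0], [-140.0, 165.0], [-138.0, 165.0], [-137.0, 165.0], [-114.0, 193.0], [-113.0, 193.0], [-111.0, 193.0], [-111.0, 191.0], [-107.0, 195.0], [-106.0, 195.0], [-105.0, 194.0], [-103.0, 195.0], [nan, nan], [-101.0, 195.0], [-100.0, 194.0], [-99.0, 194.0], [-97.0, 194.0], [-96.0, 195.0], [-95.0, 195.0], [-93.0, 194.0], [-92.0, 194.0], [-91.0, 195.0], [-89.0, 196.0], [-89.0, 193.0], [-87.0, 194.0], [-86.0, 194.0], [-84.0, 194.0]]
180 [[-296.0, -1.0], [-292.0, 0.0], [-289.0, -1.0], [-285.0, 1.0], [-281.0, 1.0], [-144.0, 165.0], [-143.0, 165.0], [-141.0, 164.0], [-140.0, 164.0], [-138.0, 164.0], [-116.0, 191.0], [-113.0, 193.0], [-112.0, 192.0], [-112.0, 191.0], [-107.0, 195.0], [-107.0, 194.0], [-105.0, 194.0], [-103.0, 194.0], [-102.0, 195.0], [-101.0, 194.0], [-99.0, 195.0], [-98.0, 194.0], [-97.0, 194.0], [-96.0, 193.0], [-93.0, 195.0], [-91.0, 195.0], [-91.0, 193.0]]
260 [[-321.0, 1.0], [-318.0, 0.0], [-315.0, -0.0], [-309.0, 1.0], [-308.0, -1.0], [-303.0, 0.0], [-300.0, -0.0], [-295.0, 1.0], [-292.0, -0.0], [-287.0, 1.0], [-285.0, -1.0], [-281.0, 0.0], [-144.0, 164.0], [-143.0, 164.0], [-141.0, 163.0], [-139.0, 164.0], [-115.0, 192.0], [-114.0, 193.0], [-112.0, 192.0], [-110.0, 193.0], [-108.0, 194.0], [-105.0, 195.0], [-105.0, 194.0], [-103.0, 195.0], [-101.0, 194.0], [-100.0, 194.0], [-98.0, 194.0]]
lip [ 92.4   0.8 181.4] front [-109.5    0.9  188.8] rotstand [-0.0032  0.0265 -0.0007]
Fstand [-9.4 -0.   3.1]
t 14.45 tcp [0.5217 0.0568 0.1564] d_mm [0.  0.6 0.3] rot [-0.016  0.003 -0.001] F [-9.1 -2.3  3.1] M [-0.44  2.07  0.02] w 0.0125
```

View pics/w8c.png

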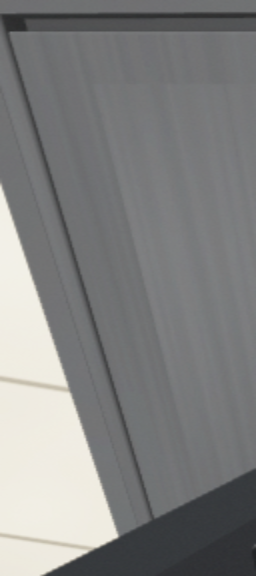

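The front edge is at x≈-108 with its bottom near 189. It has passed behind the rim's inner face (-111) with about 3 mm to spare. I'll ease the push slightly and bring the front down.

Call:
play_rows:
  increments:
    - [0,1.2,-0.8,-0.011,0,0,255]
    - [0,1.2,-0.8,-0.011,0,0,255]

```text
clock: 14.65
tcp_pos: [0.5206, 0.0566, 0.1564]
orientation: [-1.936, -2.468, 0.018]
contact_force: [-3.2, -0.7, -6.0]
grip_width: 0.0131
```

```bash
python3 - <<'E'
from h import *
plan(92,183,.0,.8)
E
```

```text
lip [ 90.9   0.8 182.9] front [-111.     0.9  187.3] rotstand [-0.0034  0.0118 -0.0007]
Fstand [-3.2  0.1 -6. ]
t 14.65 tcp [0.5206 0.0566 0.1564] d_mm [0.1 1.4 1.1] rot [-0.012  0.003 -0.001] F [-3.2 -0.7 -6. ] M [-0.19  1.11 -0.01] w 0.0131
```

Call:
play_rows:
  increments:
    - [0,1.8,0.5,-0.008,0,0,255]
    - [0,1.5,0.5,-0.006,0,0,255]

```text
clock: 14.85
tcp_pos: [0.5208, 0.0565, 0.1554]
orientation: [1.939, 2.471, -0.009]
contact_force: [-12.6, -2.8, 10.6]
grip_width: 0.0126
```

```bash
python3 - <<'E'
from h import *
plan(91.3,183,.0,.8)
f=grab_frame('wrist');W=pts(f);save('wrist9.png',f)
S=(R.from_euler('z',-SY).apply((W-ST).reshape(-1,3))*1000)
m=(S[:,0]>-106)&(S[:,0]<75)&(S[:,1]>20)&(S[:,1]<103)&(abs(S[:,2]-191)<7);q=S[m]
c=np.linalg.lstsq(np.c_[q[:,:2],np.ones(len(q))],q[:,2],rcond=None)[0];print('plate plane',c)
S=S.reshape(W.shape)
for v in (100,180): print(v,[S[v,u].round(0)[[0,2]].tolist() for u in range(0,70,3)])
E
```

```text
lip [ 90.9   0.7 182.7] front [-111.1    0.9  185.5] rotstand [-0.0044  0.0038 -0.001 ]
Fstand [-12.9   0.3  10.6]
t 14.85 tcp [0.5208 0.0565 0.1554] d_mm [0.1 0.5 0.1] rot [-0.004  0.004 -0.001] F [-12.6  -2.8  10.6] M [-0.55  2.47  0.06] w 0.0126
plate plane [-5.95588700e-03 -3.57641491e-03  1.90880848e+02]
100 [[-140.0, 165.0], [-139.0, 164.0], [-137.0, 165.0], [-115.0, 193.0], [-113.0, 193.0], [-111.0, 194.0], [-111.0, 192.0], [-111.0, 191.0], [-109.0, 192.0], [-108.0, 192.0], [-107.0, 191.0], [-106.0, 190.0], [-105.0, 190.0], [-103.0, 191.0], [-101.0, 191.0], [-102.0, 189.0], [-99.0, 192.0], [-98.0, 191.0], [-96.0, 192.0], [-95.0, 192.0], [-93.0, 192.0], [-93.0, 190.0], [-91.0, 191.0], [-90.0, 191.0]]
180 [[-286.0, 1.0], [-283.0, 0.0], [-280.0, 0.0], [-276.0, 1.0], [-145.0, 164.0], [-142.0, 165.0], [-141.0, 165.0], [-139.0, 164.0], [-138.0, 164.0], [-115.0, 193.0], [-112.0, 195.0], [-112.0, 193.0], [-111.0, 192.0], [-110.0, 192.0], [-110.0, 191.0], [-108.0, 191.0], [-107.0, 191.0], [-105.0, 191.0], [-104.0, 191.0], [-102.0, 191.0], [-101.0, 190.0], [-99.0, 191.0], [-98.0, 191.0], [-96.0, 192.0]]
```

Nearly level: tilt 0.005, plate about 0.9 mm above seated. The contact force is rising (+10 N in z), so I'll relax first.

Call:
play_rows:
  increments:
    - [0,0,0,0,0,0,255]
    - [0,0,0,0,0,0,255]

```text
clock: 15.1
tcp_pos: [0.5207, 0.0565, 0.1556]
orientation: [1.938, 2.47, -0.009]
contact_force: [-3.4, -0.5, -5.5]
grip_width: 0.0128
```

```bash
python3 - <<'E'
from h import *
plan(90.5,183,.0,.8)
E
```

```text
lip [ 90.8   0.7 182.9] front [-111.2    0.9  185.7] rotstand [-0.0048  0.0035 -0.0011]
Fstand [-3.5  0.4 -5.5]
t 15.1 tcp [0.5207 0.0565 0.1556] d_mm [ 0.2 -0.2  0.3] rot [-0.004  0.005 -0.001] F [-3.4 -0.5 -5.5] M [-0.12  0.71 -0.02] w 0.0128
```

Call:
play_rows:
  increments:
    - [0,0,0.4,-0.004,0.003,0,255]
    - [0,0,0.2,-0.002,0.001,0,255]
    - [0,0,0,0,0,0,255]

```text
clock: 15.4
tcp_pos: [0.5209, 0.0568, 0.1554]
orientation: [1.937, 2.47, 0.003]
contact_force: [-3.4, 0.1, -3.3]
grip_width: 0.0125
```

```bash
python3 - <<'E'
from h import *
plan(90.5,183,.0,.8)
f=grab_frame('wrist');W=pts(f);save('wrist10.png',f)
S=(R.from_euler('z',-SY).apply((W-ST).reshape(-1,3))*1000)
m=(S[:,0]>-106)&(S[:,0]<75)&(S[:,1]>20)&(S[:,1]<103)&(abs(S[:,2]-191)<7);q=S[m]
c=np.linalg.lstsq(np.c_[q[:,:2],np.ones(len(q))],q[:,2],rcond=None)[0];print('plate plane',c)
m=(S[:,0]>-70)&(S[:,0]<70)&(S[:,1]>109.5)&(S[:,1]<114)&(abs(S[:,2]-192)<5);print('rim',m.sum(),np.median(S[m,2]))
E
```

```text
lip [ 90.9   0.9 183.4] front [-111.1    1.   184.8] rotstand [-0.0005 -0.0032 -0.0007]
Fstand [-3.2  0.9 -3.3]
t 15.4 tcp [0.5209 0.0568 0.1554] d_mm [-0.1 -0.4  0.1] rot [ 0.003  0.    -0.001] F [-3.4  0.1 -3.3] M [-0.31  0.96 -0.03] w 0.0125
plate plane [-2.35440862e-03 -3.89103982e-03  1.90846491e+02]
rim 3576 191.95227265526287
```

View pics/wrist10.png

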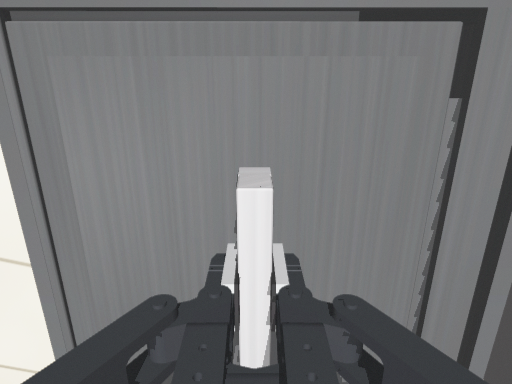

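Call:
play_rows:
  increments:
    - [0,0,0.8,0,0,0,255]
    - [0,0,0.8,0,0,0,255]

```text
clock: 15.65
tcp_pos: [0.5209, 0.0567, 0.1553]
orientation: [1.937, 2.469, 0.002]
contact_force: [-7.3, -1.7, 7.0]
grip_width: 0.0131
```

```bash
cat > chk.py <<'E'
from h import *
plan(90.5,183,.0,.8)
f=grab_frame('wrist');W=pts(f)
S=(R.from_euler('z',-SY).apply((W-ST).reshape(-1,3))*1000)
m=(S[:,0]>-106)&(S[:,0]<75)&(S[:,1]>20)&(S[:,1]<103)&(abs(S[:,2]-191)<7);q=S[m]
c=np.linalg.lstsq(np.c_[q[:,:2],np.ones(len(q))],q[:,2],rcond=None)[0];print('plate plane',c)
m=(S[:,0]>-70)&(S[:,0]<70)&(S[:,1]>109.5)&(S[:,1]<114)&(abs(S[:,2]-192)<5);print('rim',m.sum(),np.median(S[m,2]))
E
python3 chk.py
```

```text
lip [ 90.8   0.8 183.3] front [-111.2    1.   184.7] rotstand [-0.0015 -0.0028 -0.0009]
Fstand [-7.5  0.1  7. ]
t 15.65 tcp [0.5209 0.0567 0.1553] d_mm [-0.1 -0.4 -0. ] rot [ 0.003  0.002 -0.001] F [-7.3 -1.7  7. ] M [-0.47  1.66 -0.06] w 0.0131
plate plane [-1.77593682e-03 -3.82252794e-03  1.90815702e+02]
rim 3537 191.9320645957329
```

Another 7 N of downward push moves nothing, so the lid is bottomed on its seat and level. Relax, then release.

Call:
play_rows:
  increments:
    - [0,0,-0.3,0,0,0,255]
    - [0,0,0,0,0,0,255]
    - [0,0,0,0,0,0,255]
  force: 20

```text
clock: 16.0
tcp_pos: [0.5209, 0.0567, 0.1554]
orientation: [1.937, 2.47, 0.002]
contact_force: [-4.5, 0.1, -1.8]
grip_width: 0.0131
```

```bash
python3 chk.py
```

```text
lip [ 90.8   0.8 183.4] front [-111.2    1.   184.8] rotstand [-0.0015 -0.0028 -0.0008]
Fstand [-4.3  1.2 -1.8]
t 16.0 tcp [0.5209 0.0567 0.1554] d_mm [-0.  -0.4  0.1] rot [ 0.003  0.002 -0.001] F [-4.5  0.1 -1.8] M [-0.24  0.97 -0.04] w 0.0131
plate plane [-1.30105524e-03 -3.40313058e-03  1.90870223e+02]
rim 3508 191.98635571607602
```

Call:
play_rows:
  increments:
    - [0,-0.5,0,0,0,0,255]
    - [0,-0.5,0,0,0,0,255]
    - [0,0,0,0,0,0,255]

```text
clock: 16.35
tcp_pos: [0.521, 0.0568, 0.1554]
orientation: [1.937, 2.469, 0.005]
contact_force: [-3.6, 0.2, -2.8]
grip_width: 0.0132
```

Call:
play_rows:
  increments:
    - [0,0,0,0,0,0,190]
    - [0,0,0,0,0,0,160]
    - [0,0,0,0,0,0,130]
    - [0,0,0,0,0,0,100]
    - [0,0,0,0,0,0,100]

```text
clock: 16.85
tcp_pos: [0.5267, 0.0583, 0.1589]
orientation: [1.932, 2.463, 0.02]
contact_force: [-0.0, 0.9, 0.2]
grip_width: 0.0519
```

```bash
python3 chk.py; python3 - <<'E'
from h import *
save('wrist11.png',grab_frame('wrist'))
E
```

```text
lip [ 96.4   0.9 188.3] front [-105.6    1.1  186.9] rotstand [-0.0013 -0.0171 -0.0009]
Fstand [0.2 0.9 0.2]
t 16.85 tcp [0.5267 0.0583 0.1589] d_mm [-0.2 -6.5  3.5] rot [ 0.017  0.001 -0.001] F [-0.   0.9  0.2] M [-0.   -0.01  0.  ] w 0.0519
plate plane [-1.67339086e-03 -2.81587289e-03  1.90952549e+02]
rim 4217 192.0470666979944
```

View pics/wrist11.png

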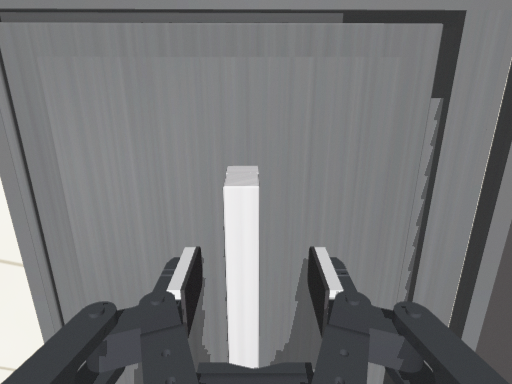

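Released. The bar stands free between the pads and the lid stayed put. Retreating upward.

Call:
play_rows:
  increments:
    - [0,-3,-8,0,0,0,80]
    - [0,-2,-15,0,0,0,60]
    - [0,0,-25,0,0,0,60]
    - [0,0,-30,0,0,0,60]
    - [0,0,-30,0,0,0,60]

```text
clock: 17.45
tcp_pos: [0.5161, 0.0563, 0.2699]
orientation: [1.934, 2.469, 0.012]
contact_force: [0.9, 0.0, -0.1]
grip_width: 0.0649
```

Call:
play_rows:
  increments:
    - [0,-30,-15,0,0,0,60]
    - [-30,-30,-15,0,0,0,60]
    - [-40,-30,0,0,0,0,60]
    - [-40,-20,0,0,0,0,60]
    - [-40,0,0,0,0,0,60]

```text
clock: 17.95
tcp_pos: [0.4456, -0.112, 0.3124]
orientation: [1.907, 2.471, 0.03]
contact_force: [1.4, 0.7, 0.2]
grip_width: 0.0654
```

Call:
play_rows:
  increments:
    - [-45,0,0,0,0,0,60]
    - [-45,0,0,0,0,0,60]
    - [-45,0,0,0,0,0,60]
    - [-40,0,0,0,0,0,60]
    - [-20,0,0,0,0,0,60]

```text
clock: 18.45
tcp_pos: [0.4945, -0.3107, 0.3225]
orientation: [1.903, 2.461, 0.031]
contact_force: [-0.9, 0.1, 0.7]
grip_width: 0.0655
```

```bash
python3 - <<'E'
from h import *
f=grab_frame('top');save('top12.png',f);save('side12.png',grab_frame('side'))
W=pts(f);S=R.from_euler('z',-SY).apply((W-ST).reshape(-1,3))*1000
m=(S[:,0]>-104)&(S[:,0]<70)&(abs(S[:,1])<100)&(abs(S[:,2]-191)<6);q=S[m];print(len(q))
print('plane',np.linalg.lstsq(np.c_[q[:,:2],np.ones(len(q))],q[:,2],rcond=None)[0])
h=S[(abs(S[:,0])<60)&(abs(S[:,1])<60)&(S[:,2]>213)&(S[:,2]<232)];print('handle',len(h),h.mean(0),cv2.minAreaRect(h[:,:2].astype(np.float32)))
print(r.get_obs()['clock'],r.get_obs()['contact_force'],r.get_obs()['tcp_pos'])
E
```

```text
5376
plane [-1.84201033e-03 -3.80908022e-04  1.90514961e+02]
handle 222 [-1.21750500e+01 -1.71948405e-01  2.21950646e+02] ((-12.030448913574219, 0.005313873291015625), (13.998014450073242, 89.23599243164062), 0.16619986295700073)
18.55 [-1.01959197  1.05443087 -0.32828245] [ 0.49439421 -0.31063337  0.32226016]
```

View pics/top12.png

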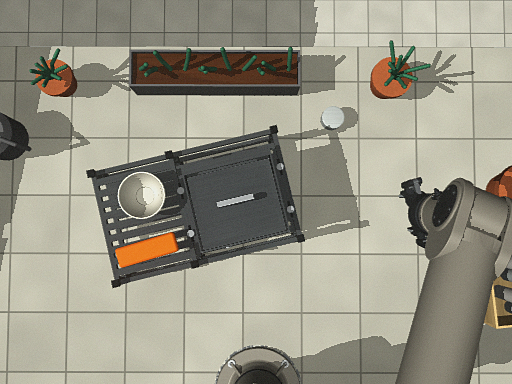

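View pics/side12.png

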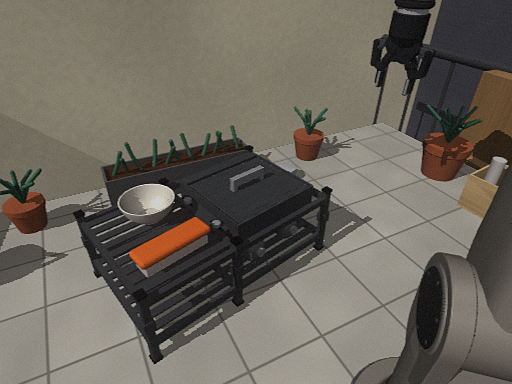

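Lid centred at x -12.1, y -0.2. Its handle top is at 222 mm (seated value 222), tilt is 0.002 rad, and the other objects are unmoved. I'll let the arm settle and hand in.

Call:
play_rows:
  increments:
    - [0,0,0,0,0,0,60]
    - [0,0,0,0,0,0,60]
    - [0,0,0,0,0,0,60]

```text
clock: 18.85
tcp_pos: [0.4945, -0.3078, 0.3245]
orientation: [1.901, 2.461, 0.034]
contact_force: [-0.5, 0.6, -0.4]
grip_width: 0.0656
```

```bash
python3 - <<'E'
from h import *
print(r.hand_in())
E
```

```text
the job is handed in; nothing more can be done
None
```

The lid is on the tray, level and seated, and the job was handed in at about 18.9 s of the 67 s allowed. No verdict was reported.

**What I did:** I gripped the lid by its bar and slid the lip under the ledge at about 0.18 rad tilt. I pushed back until I felt the spring, then swung the front down inside the rim and released. The arm then moved clear.

**Last checks (top camera):**

| Check | Measured | Expected |
|---|---|---|
| Lid tilt | about 0.002 rad | below 0.025 rad |
| Handle top height | 222 mm | 222 mm |
| Lip x (stand frame, worked out from the handle position) | about 90 mm | 81 to 120 mm |
| Plate top height | 190.5 mm | 190 mm |

In the final pictures the visible loose things looked unmoved, but the tin and multitool were hidden under the lid. The force reading near the end was close to zero, with the arm well clear.

**What disagreed:**
- **Fingertip position:** the real fingertips sit about 41 mm behind the reported TCP. The first closing was therefore in empty air above the bar, touching nothing. I corrected it from the camera depth.
- **Plate height:** the wrist camera read the seated plate 0.8 to 0.9 mm high. I put this down to depth bias, since another 7 N of downward push did not move the lid.
- **Peak force:** the highest I saw at the wrist was about 13 N in x and 11 N upward, for a moment near the end of the swing. I could not read the summed lid–stand contact force directly.

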